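# Turn the V-block set-up end for end

### The arm

A 6-joint arm with a two-finger parallel gripper is mounted at the origin on a cart in front of the work surface, level with it; the furniture and walls round the work are solid. World frame = base frame: x ahead of the robot, y to its left, z up, the work surface at z = 0. Lengths are in m, angles in rad, forces in N, time in s.
With the tool pointing down it reaches from about 0.325 to 1 m from the base axis. Payload 5.1 kg.
Tool frame: the origin (TCP) lies midway between the tips of the shut fingers; the grasp point (between the pads) lies bot.grasp_offset behind it (bot.grasp_offset is the distance from the TCP to the grasp point, in m); z points along the fingers, y is the line along which they close (so a half turn about z gives the same grasp; the last joint's range is limited). The gripper opens to 85 mm and grips with 20 to 120 N. Pads are 22 mm wide; open, the fingers measure 114 mm over their backs; the gripper's body (76 mm by 85 mm) begins 54 mm behind the grasp point. The pads swing forward as they close: fully open they stand 13 mm farther back than shut.
Start: joints at [-1.365, 0.124, 1.65, -0, 1.367, -0.083], TCP at [0.185, -0.623, 0.231] pointing down, gripper open.
Joint ranges: [-2.61, 2.61], [-1.02, 2.33], [0.03, 2.71], [-1.35, 4.49], [0.32, 2.68], [-2.91, 2.91]. Speed limits (rad/s): [2.57, 2.57, 3.14, 3.14, 3.14, 3.14].

### API

Orientations are given as [roll, pitch, yaw] about the fixed x, y, z axes, in that order (R = Rz(yaw) Ry(pitch) Rx(roll)).
In Python, from cell import bot, optics, hand_in gives the robot as it stands. The module is installed in compiled form; this text tells all that it offers.
- The arm moves only by the shell command python3 -m creep [FORCE], which reads ROWS from standard input. ROWS is one flat JSON list of numbers that holds 1 to 5 rows one after another, with no inner brackets; each row has 5 numbers: dx, dy, dz in fractions of the full range, 1 being 0.3 m, then a turn about the tool's z in parts of the range, where 1.0 means pi rad, then the finger opening in m; each row is the pose to reach, as a shift and turn from the pose commanded when the command began, along the tool's axes at that moment; what a row does not reach only later rows make up. A row lasts 1/10 s, in which the tool goes at most 0.05 m and 0.15 rad, less where a joint would pass 70% of its speed; a pose out of reach is approached as far as the arm can. The fingers move at their own pace and stop on an object; FORCE is the grip in N (left out, the last holds). Time passes only in rows, so rows that do not move let the fingers close. It prints the time, the measured TCP pose, the force, the opening and the grip force at its end. A shift or turn number past 1, either way, is cut back to 1. Input that does not fit is refused with a message, and nothing moves.
- bot.get_obs(): the state, without advancing time (a new reading comes with each control period).
- optics.read_camera(name): name is "side" or "top"; returns the picture (400x640x3 uint8, blue, green, red); there is no depth.
- optics.get_calibration(name): a dict with "fx", "fy", "cx", "cy" (pixels), "xyz" and "attitude" of the camera in the world. Camera axes: x right, y down, z forward; pixel columns grow to the right and rows downward; lengths in m; the calibration is good to about 2 mm. A picture is of the moment at which its call begins. get_calibration takes no time and is no camera call.
- hand_in(): hands the job in; it is judged then, once.
The state is a dict: "t": time; "joints": joint angles; "dq": joint speeds; "joint_efforts": joint torques, N m; "eef_pos": TCP position; "orientation": TCP orientation; "wrist_force": force on the tool from outside, world axes, zero at the start; "moment": the same for the moment, N m; "grip_width": finger opening in m; "gripper_force": force on a finger pad.
Only numpy, scipy, OpenCV 4.12 (cv2) and the standard library are available. Lean on these libraries where they do the work, as an engineer would, in place of code of your own. Each camera call takes 0.05 s, during which the arm holds its last target. There are 200 camera calls.

### The job

The trunnion lies in its two V-blocks the wrong way round: its thin end has to face the stop screw of the fixture plate. Lay it aside on the rubber mat, swap the two V-blocks so that the narrow one stands on the seat next to the stop and the wide one on the far seat, both in line with the plate, then lay the trunnion back level, thin journal in the narrow V-block and thick journal midway in the wide one. Leave the tape measure and the oil can where they are.

Things in the scene. Friction and masses are not known exactly. Their poses are not given: they have to be found in the camera images.
- trunnion: Loose turned aluminium part, 200 mm long, 0.6 kg: square body 50 x 50 x 40 mm long in the middle (grip it from above across its y), thick journal 44 mm in diameter, 60 mm long, thin journal 24 mm in diameter, 100 mm long, on one axis. Origin: centre of the square body, on the axis; x: towards the thin end; z: up at the start. Laid down it rests on a flat of the body, axis 25 mm up.
- v_wide: Loose wide, lower V-block, dark steel, 0.55 kg, 32 mm long (x, along the V), 56 mm across (y), 53 mm high; V mouth 46 mm; clamp grooves 4 mm deep in the sides from 9 to 17 mm height, flat sides above. Same either way round. Origin: centre of its underside. Carries the thick journal, axis then 61 mm above the foot. Starts on the seat next to the stop.
- v_narrow: Loose narrow, taller V-block, dark steel, 0.45 kg, 32 mm long (x, along the V), 44 mm across (y), 59 mm high; V mouth 30 mm; clamp grooves 4 mm deep in the sides from 9 to 17 mm height, flat sides above. Same either way round. Origin: centre of its underside. Carries the thin journal, axis then 61 mm above the foot. Starts on the far seat.
- plate: Fixed fixture plate flat on the table, 276 x 110 mm, 16 mm thick, at any heading. Origin: centre of its underside; x: along its length towards the end stop. The stop is an upright 58 mm wide across the +x end, x = 124 to 137 mm, 94 mm high, its stop screw's tip at x = 121 mm. The trunnion's square body ends up at x = -18 mm, clear of the screw.
- seat_stop: Seat next to the stop: a 40 x 64 mm rectangle scribed on the plate's top, nothing raised, under the wide V-block at the start. Origin: its centre, level with the plate's top (16 mm above the table), 54 mm along the plate's +x from the plate's centre; axes as the plate's.
- seat_far: Far seat: the same scribed rectangle at the other end, under the narrow V-block at the start. Origin: its centre, level with the plate's top, 70 mm along the plate's -x from the plate's centre, so 124 mm from the other seat; axes as the plate's.
- mat: Fixed black rubber mat on the table, 235 mm (x) by 180 mm (y), 3 mm thick, empty: the free spot, roomy enough for the trunnion and a V-block side by side. Origin: centre of its underside.
- tape_measure: Bystander: yellow tape measure, 77 x 83 x 35 mm, on the robot's side of the gap between plate and mat; loose, stays where it is. Origin: centre of its underside.
- oil_can: Bystander: pump oil can with bent spout, 79 mm wide, 152 mm high, beyond the gap between plate and mat; loose, stays where it is. Origin: centre of its underside.
Not all that is in view belongs to the job. Leave any green or yellow look-alike of the v_narrow alone.

How it is judged:
By the outcome, as a careful person would: the job done as asked, in the order asked, and still so for the second after the job is handed in, with the robot touching nothing.
It also fails if it takes over 125 s, if anything falls off the work surface, if the arm or the gripper's body presses on something with over 40 N, if the wrist force passes 120 N, or if a joint passes its speed limit or range.

## Working session

There is one attempt and no reset: what is moved stays moved. The work goes in short steps, Python scripts to look and compute and a shell command to move; the robot and the scene stay as the last step left them, time stands still between calls to the robot, and variables do not carry over. Pictures are saved under pics/ and viewed, at most 14 in all, crops included, and the job is handed in when it is done.

```bash
mkdir -p pics; python3 - <<'E'
from cell import bot, optics
import cv2
for n in("top","side"):
    cv2.imwrite(f"pics/{n}0.png",optics.read_camera(n)); print(n,optics.get_calibration(n))
print(bot.get_obs(),bot.grasp_offset)
E
```

```text
top {'fx': 401.90470607941194, 'fy': 401.90470607941194, 'cx': 331.7522528508649, 'cy': 197.81951177150015, 'xyz': array([ 0.32591745, -0.03912158,  1.0805745 ]), 'attitude': array([-2.94518746,  0.01305702, -1.5834291 ])}
side {'fx': 423.566427892246, 'fy': 423.566427892246, 'cx': 329.29903259993586, 'cy': 197.72827878259892, 'xyz': array([ 0.38780458, -0.87971379,  0.40616612]), 'attitude': array([-1.94836715,  0.02043526, -0.15565978])}
{'t': 0.1, 'joints': array([-1.36457705e+00,  1.24465517e-01,  1.65153176e+00, -1.33547685e-05,
        1.36751149e+00, -8.26120829e-02]), 'dq': array([-3.92396147e-04,  3.80456984e-06, -2.20214948e-03,  1.32818346e-03,
       -1.72074879e-04,  4.49876646e-04]), 'joint_efforts': array([ 5.18548295e-04, -4.24929285e+01, -3.66655183e+01, -3.94904717e-06,
        3.93610462e-03, -1.86171334e-06]), 'eef_pos': array([ 0.18498864, -0.62254468,  0.23016272]), 'orientation': array([-3.13968199e+00, -1.45084127e-04,  2.88833926e-01]), 'wrist_force': array([ 0.08538714,  0.40562482, -0.37530639]), 'moment': array([-0.01133599, -0.01530176,  0.01293516]), 'gripper_force': 0.0, 'grip_width': 0.0851307676574681} 0.0187
```

View pics/top0.png

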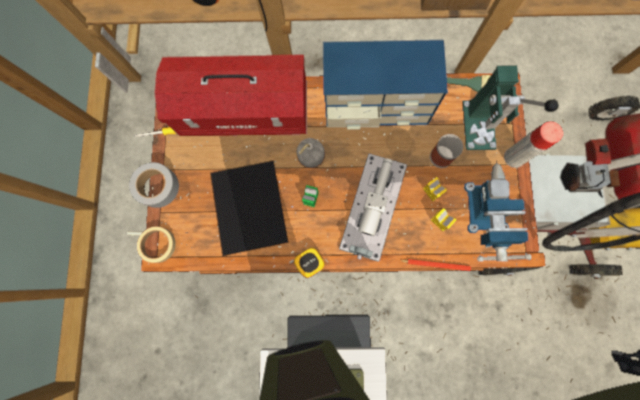

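View pics/side0.png

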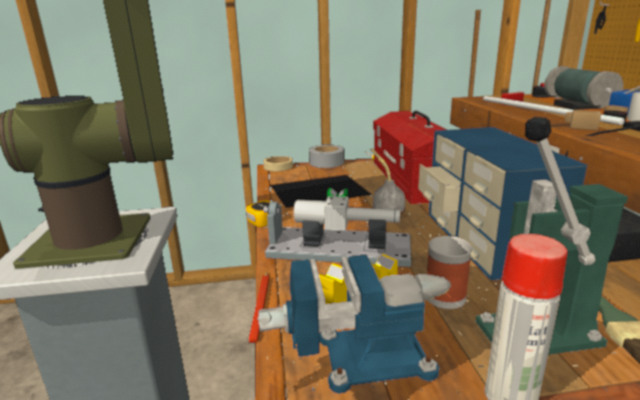

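The top view shows the plate at about (373,207), with its stop towards the robot at about (358,250). The trunnion lies on the dark V-blocks with its thick end near the stop. The mat is at (250,208), the tape at (309,262) and the oil can at (311,152). V-block candidates are green (310,196), yellow (436,187) and yellow (444,218). The real, dark steel ones are under the trunnion. I'll enlarge that area to confirm.

```bash
python3 - <<'E'
from cell import optics
import cv2
a=optics.read_camera("top")
cv2.imwrite("pics/c1.png",cv2.resize(a[148:264,325:465],None,fx=5,fy=5,interpolation=cv2.INTER_CUBIC))
b=optics.read_camera("side")
cv2.imwrite("pics/c2.png",cv2.resize(b[180:275,255:420],None,fx=4.8,fy=4.8,interpolation=cv2.INTER_CUBIC))
E
cat > h.py <<'E'
import numpy as np, cv2
from cell import bot, optics
from scipy.spatial.transform import Rotation as R
def cam(n):
    c=optics.get_calibration(n); return c,R.from_euler("xyz",c["attitude"]).as_matrix(),np.array(c["xyz"])
def px2w(n,u,v,z):
    c,M,p=cam(n); d=M@np.array([(u-c["cx"])/c["fx"],(v-c["cy"])/c["fy"],1]); return p+d*(z-p[2])/d[2]
def w2px(n,P):
    c,M,p=cam(n); q=(np.atleast_2d(P)-p)@M; return np.c_[c["fx"]*q[:,0]/q[:,2]+c["cx"],c["fy"]*q[:,1]/q[:,2]+c["cy"]]
E
```

```text
(no output)
```

View pics/c1.png

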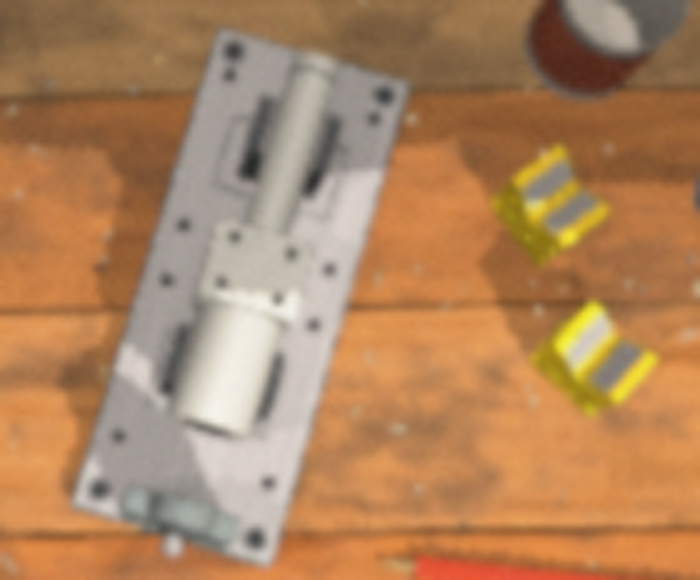

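View pics/c2.png

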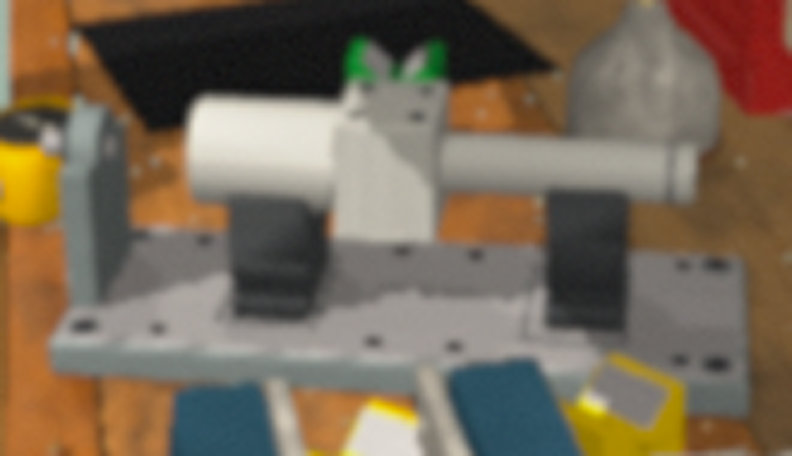

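```bash
cat > plate.py <<'E'
from h import *
from scipy.optimize import least_squares
t=lambda x,y:((x+.5)/5-.5+325,(y+.5)/5-.5+148)
s=lambda x,y:((x+.5)/4.8-.5+255,(y+.5)/4.8-.5+180)
def loc(x,y,th,P):
    P=np.array(P,float); c,S=np.cos(th),np.sin(th); return np.c_[x+c*P[:,0]-S*P[:,1],y+S*P[:,0]+c*P[:,1],P[:,2]]
a,b,z=.138,.055,.016
# plate x towards robot(-x world): left in top image = +y world = plate -y
T=[t(220,32),t(410,85),t(270,562),t(75,505)]; TP=[(-a,-b,z),(-a,b,z),(a,b,z),(a,-b,z)]
S=[s(52,347),s(748,388),s(742,255)]; SP=[(a,b,z),(-a,b,z),(-a,-b,z)]
f=lambda p:np.r_[(w2px("top",loc(*p[:3],TP))-T).ravel(),(w2px("side",loc(*p[:3],SP))-S).ravel()]
r=least_squares(f,[.45,-.15,3.4],loss="soft_l1"); print(r.x,r.x[2]-np.pi,f(r.x).round(1).reshape(-1,2))
ft=lambda p:f(p)[:8]; r2=least_squares(ft,r.x); print("top only",r2.x,r2.fun.round(1))
def inpl(p,w): 
    c,S=np.cos(p[2]),np.sin(p[2]);d=w[:2]-p[:2];return np.r_[c*d[0]+S*d[1],-S*d[0]+c*d[1]]
for nm,q,zz in [("thin tip top",t(317,55),.089),("body far L",t(217,225),.102),("body far R",t(313,240),.102),("body near L",t(203,290),.102),("body near R",t(298,318),.102)]:
    w=px2w("top",*q,zz); print(nm,w.round(4),inpl(r.x,w).round(4))
for nm,pts in [("mat",[(212,171),(274,161),(287,242),(223,254)])]:
    M=np.array([px2w("top",*q,.003) for q in pts]); print(M.round(3),M.mean(0))
for q in [(309,262),(311,152),(310,196)]: print(px2w("top",*q,.03).round(3))
E
python3 plate.py
```

```text
[ 0.51557114 -0.14113402  2.82722897] -0.3143636876881484 [[ 0.1 -1.5]
 [ 0.7 -0.8]
 [ 1.   1.1]
 [-0.3 -0. ]
 [-1.5 -1.5]
 [-0.  -1.1]
 [ 0.3 -0.2]]
top only [ 0.51487292 -0.14010165  2.82575972] [-0.2 -1.2  0.4 -0.5  0.5  1.4 -0.7  0.2]
thin tip top [ 0.6236 -0.174   0.089 ] [-0.1129 -0.0021]
body far L [ 0.5326 -0.1191  0.102 ] [-0.0094 -0.0262]
body far R [ 0.5243 -0.1664  0.102 ] [-0.0161  0.0214]
body near L [ 0.4999 -0.1112  0.102 ] [ 0.0241 -0.0236]
body near R [ 0.4852 -0.1575  0.102 ] [0.0238 0.025 ]
[[0.622 0.304 0.003]
 [0.648 0.132 0.003]
 [0.422 0.094 0.003]
 [0.392 0.264 0.003]] [0.52075261 0.19864678 0.003     ]
[0.367 0.033 0.03 ]
[0.663 0.027 0.03 ]
[0.541 0.03  0.03 ]
```

```bash
cat > go.py <<'E'
import sys
from h import *
def go(x,y,z,yaw):
    o=bot.get_obs(); M=R.from_euler("xyz",o["orientation"]).as_matrix(); d=M.T@(np.array([x,y,z])-o["eef_pos"])
    y0=np.arctan2(M[1,0],M[0,0]); t=-((yaw-y0))
    print("at",o["eef_pos"].round(4),"yaw",y0.round(4),"t",round(o["t"],2),"| dxyz",d.round(4),"turn",round(t,4))
PX,PY,PT=.5152,-.1405,2.827
def pl(u,v): return PX+np.cos(PT)*u-np.sin(PT)*v, PY+np.sin(PT)*u+np.cos(PT)*v
if __name__=="__main__":
    k,x,y,z,yaw=sys.argv[1],*map(float,sys.argv[2:])
    if k=="p": x,y=pl(x,y)
    print("target",round(x,4),round(y,4)); go(x,y,z,yaw)
E
python3 go.py p .005 0 .2 -.3146
```

```text
target 0.5104 -0.139
at [ 0.185  -0.6227  0.2305] yaw 0.2888 t 0.2 | dxyz [ 0.4497 -0.371   0.0311] turn 0.6034
```

```bash
python3 go.py w .33 -.3 .24 -.3146
```

```text
target 0.33 -0.3
at [ 0.185  -0.6227  0.2305] yaw 0.2888 t 0.2 | dxyz [ 0.2309 -0.268  -0.0091] turn 0.6034
```

The rows are not in the units I measure in: shifts go in shares of 0.3 m and turns go in shares of pi rad. I convert before sending: -0.165 m is -0.55, -0.14 m is -0.4667.

```bash
echo '[0.1, -0.1333, -0.0333, 0, 0.085, 0.2, -0.25, -0.0333, 0, 0.085, 0.3, -0.3667, -0.0333, 0, 0.085, 0.4, -0.4667, -0.0333, 0, 0.085, 0.4667, -0.55, -0.0333, 0, 0.085]' | python3 -m creep 40
echo '[0.1, -0.1167, 0, 0, 0.085, 0.2, -0.2333, 0, 0, 0.085, 0.3, -0.3333, 0, 0.0318, 0.085, 0.3, -0.3333, 0, 0.0796, 0.085, 0.3, -0.3333, 0, 0.1273, 0.085]' | python3 -m creep
python3 go.py p .005 0 .2 -.3146
```

```text
t: 0.7
eef_pos: [0.2731, -0.4229, 0.2411]
orientation: [-3.141, -0.0, 0.29]
wrist_force: [0.6, 0.5, 1.1]
grip_width: 0.0849
gripper_force: 0.0
t: 1.2
eef_pos: [0.3307, -0.3022, 0.2413]
orientation: [3.141, -0.0, -0.114]
wrist_force: [-0.0, 0.1, -0.6]
grip_width: 0.085
gripper_force: 0.0
target 0.5104 -0.139
at [ 0.3307 -0.3022  0.2413] yaw -0.1144 t 1.2 | dxyz [ 0.16   -0.1827  0.0413] turn 0.2002
```

Converted, -0.1827 m is -0.609, 0.16 m is 0.5333, 0.2 rad is 0.0637.

```bash
echo '[0.1, -0.1167, 0.0267, 0, 0.085, 0.2, -0.2333, 0.0533, 0, 0.085, 0.3167, -0.35, 0.08, 0, 0.085, 0.4333, -0.4833, 0.1067, 0.0318, 0.085, 0.5333, -0.609, 0.1377, 0.0637, 0.085]' | python3 -m creep
echo '[0, 0, 0, 0, 0.085, 0, 0, 0, 0, 0.085]' | python3 -m creep
python3 go.py p .005 0 .11 -.3146
python3 - <<'E'
from h import *
a=optics.read_camera("top");cv2.imwrite("pics/t2.png",cv2.resize(a[148:264,325:465],None,fx=5,fy=5,interpolation=cv2.INTER_CUBIC))
E
```

```text
t: 1.7
eef_pos: [0.5087, -0.1403, 0.2006]
orientation: [3.141, -0.001, -0.315]
wrist_force: [0.2, -0.5, 0.7]
grip_width: 0.0851
gripper_force: 0.0
t: 1.9
eef_pos: [0.5074, -0.1408, 0.1998]
orientation: [3.141, 0.002, -0.308]
wrist_force: [-0.9, -0.5, 0.2]
grip_width: 0.0846
gripper_force: 0.0
target 0.5104 -0.139
at [ 0.5074 -0.1408  0.1998] yaw -0.3081 t 1.9 | dxyz [ 0.0025 -0.0027  0.0898] turn 0.0065
```

View pics/t2.png

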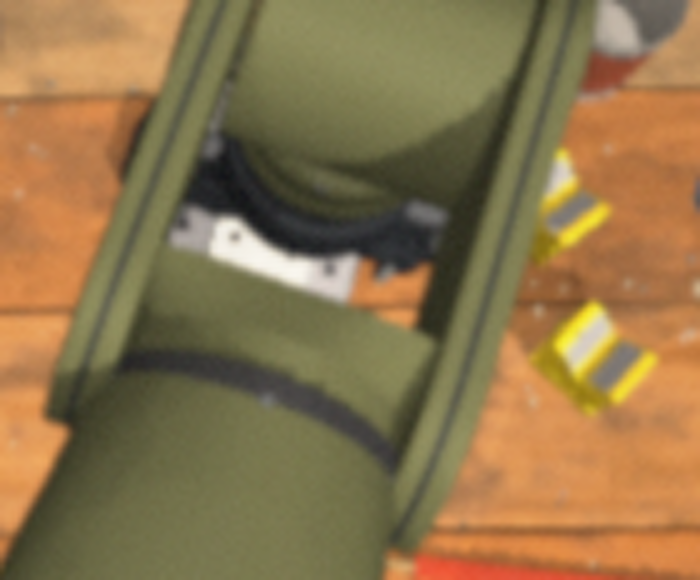

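The arm hides the trunnion from above. I'll descend with the correction and check from the side.

Converted, 0.07 m is 0.2333, -0.0027 m is -0.009.

```bash
echo '[0.0083, -0.009, 0.1333, 0, 0.085, 0.0083, -0.009, 0.2333, 0, 0.085, 0.0083, -0.009, 0.2333, 0, 0.085, 0.0083, -0.009, 0.2333, 0, 0.085]' | python3 -m creep
for i in 1 2 3; do python3 go.py p .005 0 .055 -.3146; echo '[0, 0, 0, 0, 0.085]' | python3 -m creep >/dev/null; done
python3 - <<'E'
from h import *
a=optics.read_camera("side");cv2.imwrite("pics/s2.png",cv2.resize(a[100:275,230:430],None,fx=3.4,fy=3.4,interpolation=cv2.INTER_CUBIC))
E
```

```text
t: 2.35
eef_pos: [0.51, -0.141, 0.1311]
orientation: [3.141, 0.0, -0.313]
wrist_force: [0.2, -0.4, 1.2]
grip_width: 0.0851
gripper_force: 0.0
target 0.5104 -0.139
at [ 0.51   -0.141   0.1311] yaw -0.3129 t 2.35 | dxyz [-0.0002 -0.0021  0.0761] turn 0.0017
target 0.5104 -0.139
at [ 0.5116 -0.1412  0.1331] yaw -0.3124 t 2.45 | dxyz [-0.0021 -0.0018  0.0781] turn 0.0022
target 0.5104 -0.139
at [ 0.5117 -0.1409  0.1331] yaw -0.3118 t 2.55 | dxyz [-0.0021 -0.0015  0.0781] turn 0.0028
```

View pics/s2.png

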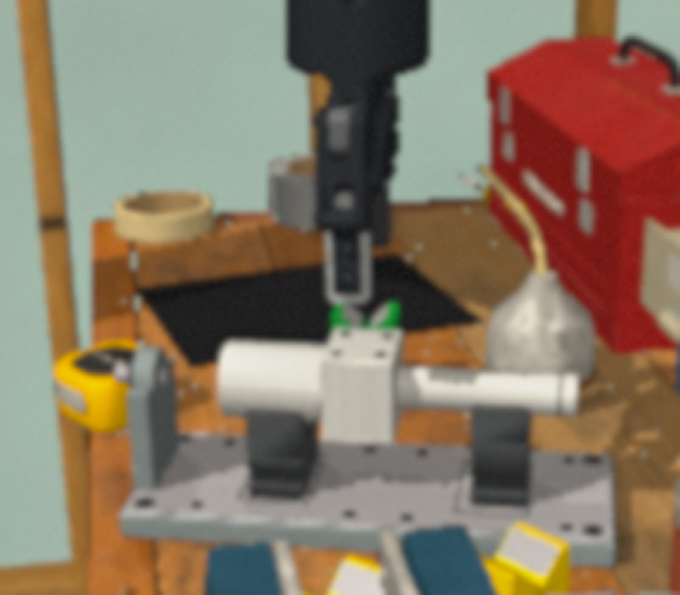

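The gripper stands just above the body, with the front finger's tip at crop (348,300) and the body's top face spanning about (328–403, 330–362). I'll compare this with the model's projection.

```bash
python3 - <<'E'
from h import *
from go import pl
for s in (.003,.005,.007):
  for u,v,z in [(s+.02,.025,.102),(s-.02,.025,.102),(s+.02,.025,.052),(s-.02,.025,.052),(s-.12,0,.077),(s+.08,0,.077)]:
    q=w2px("side",[*pl(u,v),z])[0]; print(s,(u,v,z),((q-[230,100])*3.4).round(0))
x,y,z=.5117,-.1409,.1331
a=-.3118
q=w2px("side",[x+.048*np.sin(a),y-.048*np.cos(a),z+.013])[0];print("finger",((q-[230,100])*3.4).round(0))
for u,v in[(54,0),(-70,0)]:
  for du in(-16,16):
    w=.028 if u>0 else .022; q=w2px("side",[*pl((u+du)/1e3,w),.016])[0]; print("V foot",u,du,((q-[230,100])*3.4).round(0))
E
```

```text
0.003 (0.023, 0.025, 0.102) [321. 358.]
0.003 (-0.017, 0.025, 0.102) [393. 361.]
0.003 (0.023, 0.025, 0.052) [323. 440.]
0.003 (-0.017, 0.025, 0.052) [394. 444.]
0.003 (-0.11699999999999999, 0, 0.077) [578. 393.]
0.003 (0.083, 0, 0.077) [227. 377.]
0.005 (0.025, 0.025, 0.102) [317. 358.]
0.005 (-0.015, 0.025, 0.102) [390. 361.]
0.005 (0.025, 0.025, 0.052) [320. 440.]
0.005 (-0.015, 0.025, 0.052) [390. 444.]
0.005 (-0.11499999999999999, 0, 0.077) [574. 393.]
0.005 (0.085, 0, 0.077) [223. 377.]
0.007 (0.027, 0.025, 0.102) [314. 358.]
0.007 (-0.013000000000000001, 0.025, 0.102) [386. 361.]
0.007 (0.027, 0.025, 0.052) [316. 440.]
0.007 (-0.013000000000000001, 0.025, 0.052) [387. 444.]
0.007 (-0.11299999999999999, 0, 0.077) [571. 393.]
0.007 (0.08700000000000001, 0, 0.077) [220. 377.]
finger [349. 300.]
V foot 54 -16 [298. 498.]
V foot 54 16 [243. 495.]
V foot -70 -16 [517. 506.]
V foot -70 16 [460. 503.]
```

The model and picture agree: the finger is predicted at (349,300) and seen at (348,300). The body centre is at plate x ≈ +3 mm, which is where the gripper stands. Next: descend, grip and lift.

Converted, 0.077 m is 0.2567, -0.0015 m is -0.005, 0.003 rad is 0.001.

```bash
echo '[0, -0.005, 0.1333, 0.001, 0.085, 0, -0.005, 0.2567, 0.001, 0.085, 0, -0.005, 0.2567, 0.001, 0.085, 0, -0.005, 0.2567, 0.001, 0.06]' | python3 -m creep
echo '[0, 0, 0, 0, 0.04, 0, 0, 0, 0, 0.04, 0, 0, 0, 0, 0.04, 0, 0, 0, 0, 0.04, 0, 0, 0, 0, 0.04]' | python3 -m creep 60
echo '[0, 0, 0, 0, 0.04, 0, 0, 0, 0, 0.04]' | python3 -m creep
python3 go.py p .005 0 .055 -.3146
```

```text
t: 3.1
eef_pos: [0.5109, -0.1384, 0.0538]
orientation: [-3.142, 0.001, -0.314]
wrist_force: [-0.0, 0.7, 1.0]
grip_width: 0.0726
gripper_force: 0.0
t: 3.6
eef_pos: [0.5129, -0.1399, 0.0565]
orientation: [3.14, -0.005, -0.314]
wrist_force: [-2.7, -3.2, 7.0]
grip_width: 0.049
gripper_force: 64.0
t: 3.8
eef_pos: [0.5129, -0.1399, 0.0565]
orientation: [3.14, -0.005, -0.314]
wrist_force: [-2.6, -3.2, 6.7]
grip_width: 0.0499
gripper_force: 64.0
target 0.5104 -0.139
at [ 0.5129 -0.1399  0.0565] yaw -0.3142 t 3.8 | dxyz [-0.0026 -0.0001  0.0015] turn 0.0004
```

Converted, -0.14 m is -0.4667, -0.1 m is -0.3333.

```bash
echo '[0, 0, -0.0667, 0, 0.04, 0, 0, -0.2, 0, 0.04, 0, 0, -0.3333, 0, 0.04, 0, 0, -0.4667, 0, 0.04, 0, 0, -0.4667, 0, 0.04]' | python3 -m creep
python3 - <<'E'
from go import *
import math
# mat frame
mx,my,mt=.5208,.1986,.168
c,s=math.cos(mt),math.sin(mt)
for n,u,v in(("trunnion",-.02,.045),("vblock",0,-.05)): print(n,mx+c*u-s*v,my+s*u+c*v)
u,v=-.02,.045; go(mx+c*u-s*v,my+s*u+c*v,.195,.168)
E
```

```text
t: 4.3
eef_pos: [0.5142, -0.1395, 0.2002]
orientation: [-3.142, -0.012, -0.314]
wrist_force: [1.0, -0.5, -4.6]
grip_width: 0.0495
gripper_force: 65.4
trunnion 0.4935570888840135 0.2396222353599418
vblock 0.5291605421241352 0.1493039419893379
at [ 0.5142 -0.1395  0.2002] yaw -0.3142 t 4.3 | dxyz [-0.1368 -0.3542  0.0035] turn -0.4822
```

Converted, -0.206 m is -0.6867, -0.164 m is -0.5467.

```bash
echo '[-0.05, -0.1167, 0, 0, 0.04, -0.1, -0.2667, 0, 0, 0.04, -0.1567, -0.4067, 0, 0, 0.04, -0.21, -0.5467, 0, 0, 0.04, -0.2667, -0.6867, 0, 0, 0.04]' | python3 -m creep
echo '[-0.0567, -0.1433, 0, 0, 0.04, -0.11, -0.2833, 0, 0, 0.04, -0.1667, -0.4233, 0, 0, 0.04, -0.1893, -0.4933, 0, 0, 0.04, -0.1893, -0.4933, 0, -0.0318, 0.04]' | python3 -m creep
echo '[0, 0, 0, -0.0414, 0.04, 0, 0, 0, -0.0828, 0.04, 0, 0, 0, -0.121, 0.04, 0, 0, 0, -0.121, 0.04, 0, 0, 0, -0.121, 0.04]' | python3 -m creep
python3 go.py w .4936 .2396 .0085 .168
```

```text
t: 4.8
eef_pos: [0.4964, 0.0838, 0.1902]
orientation: [3.14, 0.004, -0.315]
wrist_force: [1.0, 0.2, -7.9]
grip_width: 0.0494
gripper_force: 65.7
t: 5.3
eef_pos: [0.4879, 0.243, 0.19]
orientation: [3.14, 0.005, -0.208]
wrist_force: [0.4, 0.1, -6.9]
grip_width: 0.0493
gripper_force: 66.3
t: 5.8
eef_pos: [0.4891, 0.2401, 0.1912]
orientation: [3.141, 0.004, 0.163]
wrist_force: [-0.0, -0.5, -7.0]
grip_width: 0.0493
gripper_force: 66.2
target 0.4936 0.2396
at [0.4891 0.2401 0.1912] yaw 0.1633 t 5.8 | dxyz [0.005  0.0011 0.1827] turn -0.0047
```

Converted, 0.165 m is 0.55, 0.15 m is 0.5.

```bash
echo '[0.0167, 0.0033, 0.1333, 0, 0.04, 0.0167, 0.0033, 0.2667, 0, 0.04, 0.0167, 0.0033, 0.4, 0, 0.04, 0.0167, 0.0033, 0.5, 0, 0.04, 0.0167, 0.0033, 0.55, 0, 0.04]' | python3 -m creep
echo '[0, 0, 0, 0, 0.04, 0, 0, 0.02, 0, 0.04, 0, 0, 0.0333, 0, 0.04, 0, 0, 0.0433, 0, 0.04, 0, 0, 0.0433, 0, 0.04]' | python3 -m creep
python3 go.py w .4936 .2396 .0075 .168
```

```text
t: 6.3
eef_pos: [0.4924, 0.2391, 0.0242]
orientation: [3.14, 0.007, 0.164]
wrist_force: [-0.4, 0.4, -7.2]
grip_width: 0.0493
gripper_force: 65.9
t: 6.8
eef_pos: [0.4957, 0.2404, 0.0161]
orientation: [-3.141, -0.001, 0.166]
wrist_force: [0.4, 0.5, -6.6]
grip_width: 0.0494
gripper_force: 66.2
target 0.4936 0.2396
at [0.4957 0.2404 0.0161] yaw 0.1656 t 6.8 | dxyz [-0.0022  0.0004  0.0086] turn -0.0024
```

Converted, 0.006 m is 0.02, 0.004 m is 0.0133.

```bash
echo '[0, 0, 0.0133, 0, 0.04, 0, 0, 0.02, 0, 0.04, 0, 0, 0.02, 0, 0.04]' | python3 -m creep
echo '[0, 0, 0.0067, 0, 0.04, 0, 0, 0.0067, 0, 0.04]' | python3 -m creep
```

```text
t: 7.1
eef_pos: [0.4951, 0.2401, 0.0092]
orientation: [3.141, 0.001, 0.166]
wrist_force: [0.0, 0.6, -6.9]
grip_width: 0.0496
gripper_force: 66.2
t: 7.3
eef_pos: [0.4956, 0.2403, 0.0077]
orientation: [-3.142, -0.0, 0.166]
wrist_force: [-0.7, 0.3, -7.1]
grip_width: 0.0492
gripper_force: 66.5
```

Converted, 0.0015 m is 0.005, 0.001 m is 0.0033.

```bash
echo '[0, 0, 0.0033, 0, 0.04, 0, 0, 0.005, 0, 0.04, 0, 0, 0.005, 0, 0.04]' | python3 -m creep
echo '[0, 0, 0.005, 0, 0.04, 0, 0, 0.005, 0, 0.04]' | python3 -m creep
```

```text
t: 7.6
eef_pos: [0.4956, 0.2403, 0.0075]
orientation: [3.141, 0.0, 0.166]
wrist_force: [-5.8, -2.2, 4.5]
grip_width: 0.0491
gripper_force: 67.6
t: 7.8
eef_pos: [0.4956, 0.2403, 0.0075]
orientation: [3.141, 0.002, 0.166]
wrist_force: [-10.2, -4.8, 14.3]
grip_width: 0.0498
gripper_force: 68.6
```

Converted, -0.001 m is -0.0033.

```bash
echo '[0, 0, -0.0033, 0, 0.07, 0, 0, -0.0033, 0, 0.085, 0, 0, -0.0033, 0, 0.085, 0, 0, -0.0033, 0, 0.085, 0, 0, -0.0033, 0, 0.085]' | python3 -m creep
echo '[0, 0, -0.1, 0, 0.085, 0, 0, -0.2333, 0, 0.085, 0, 0, -0.3667, 0, 0.085, 0, 0, -0.5, 0, 0.085, 0, 0, -0.5, 0, 0.085]' | python3 -m creep
python3 - <<'E'
from h import *
a=optics.read_camera("top");cv2.imwrite("pics/t3.png",cv2.resize(a[150:264,325:420],None,fx=5,fy=5,interpolation=cv2.INTER_CUBIC))
b=optics.read_camera("side");cv2.imwrite("pics/s3.png",cv2.resize(b[200:270,255:420],None,fx=4.8,fy=4.8,interpolation=cv2.INTER_CUBIC))
i=np.full((570,800,3),0,np.uint8)
E
```

```text
t: 8.3
eef_pos: [0.4955, 0.2403, 0.0055]
orientation: [-3.142, -0.0, 0.166]
wrist_force: [0.2, 0.1, -0.1]
grip_width: 0.0851
gripper_force: 0.0
t: 8.8
eef_pos: [0.4994, 0.2418, 0.1631]
orientation: [-3.139, -0.013, 0.166]
wrist_force: [0.6, -0.2, 0.6]
grip_width: 0.0848
gripper_force: 0.0
```

View pics/t3.png

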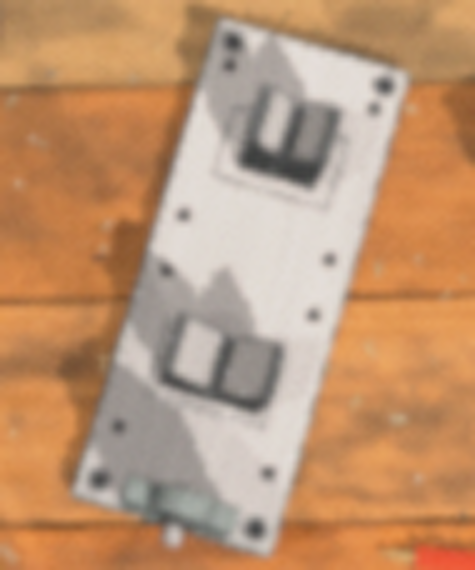

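View pics/s3.png

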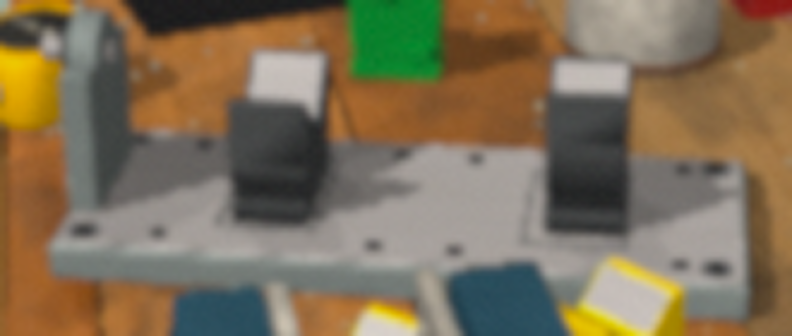

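Both V-blocks are clear to see. Crop t3 has the far, narrow one at about (290,137) and the wide one at about (222,362). The stop is at the lower end (178,500). Next I'll fit the plate, seats and blocks.

```bash
cat > fit.py <<'E'
from h import *
from scipy.optimize import least_squares
t=lambda x,y:((x+.5)/5-.5+325,(y+.5)/5-.5+150)
s=lambda x,y:((x+.5)/4.8-.5+255,(y+.5)/4.8-.5+200)
def loc(x,y,th,P):
    P=np.atleast_2d(np.array(P,float)); c,S=np.cos(th),np.sin(th); return np.c_[x+c*P[:,0]-S*P[:,1],y+S*P[:,0]+c*P[:,1],P[:,2]]
a,b,z=.138,.055,.016
def pts(p):
    hx,hy=p[3:5]; L=[]
    for q,P in [((222,18),(-a,-b)),((410,72),(-a,b)),((270,553),(a,b)),((73,493),(a,-b)),((232,40),(-hx,-hy)),((385,85),(-hx,hy)),((256,528),(hx,hy)),((100,480),(hx,-hy)),((215,175),(-.05,-.032)),((328,207),(-.05,.032)),((350,140),(-.09,.032)),((265,428),(.074,.032))]: L.append(("top",t(*q),P))
    for q,P in [((52,248),(a,b)),((748,292),(-a,b)),((742,160),(-a,-b)),((83,230),(hx,hy)),((716,268),(-hx,hy)),((716,168),(-hx,-hy)),((525,243),(-.05,.032)),((217,222),(.074,.032))]: L.append(("side",s(*q),P))
    return L
def f(p):
    r=[]
    for c,q,P in pts(p):
        e=w2px(c,loc(*p[:3],(*P,z)))[0]-q
        if c=="side": e=e+p[5:7]
        r+=list(e)
    return np.r_[r,p[5:7]/1.5]
r=least_squares(f,[.515,-.14,2.827,.12,.045,0,0],loss="soft_l1",x_scale=.01); print(r.x.round(4)); print(f(r.x).round(1)[:-2].reshape(-1,2).tolist())
p=r.x
# block foot front corners in side, in plate frame
c,M,cp=cam("side")
def inpl(w): c,S=np.cos(p[2]),np.sin(p[2]);d=w[:2]-p[:2];return np.r_[c*d[0]+S*d[1],-S*d[0]+c*d[1]].round(4)
for n,q in [("nar L",(548,230)),("nar R",(625,233)),("wide L",(236,218)),("wide R",(308,220))]:
    u,v=s(*q); print(n,inpl(px2w("side",u-p[5],v-p[6],z)))
for n,q,h in [("nar fl",(265,85),.075),("nar fr",(342,103),.075),("wid nearR",(268,398),.069),("wid farL",(180,315),.069),("wid farR",(283,342),.069)]:
    print(n,inpl(px2w("top",*t(*q),h)))
E
python3 fit.py
```

```text
[ 0.5159 -0.1402  2.8253  0.126   0.0431  0.2951  0.2943]
[[-0.5, -0.8], [0.4, -0.2], [0.5, 0.8], [-0.3, 0.2], [0.4, 0.0], [0.0, -0.0], [0.2, -0.0], [-0.0, -0.2], [-0.1, -0.1], [-0.0, 0.3], [-0.4, -0.0], [-0.2, -0.2], [-1.1, -0.9], [0.2, -1.1], [0.6, -0.3], [0.3, 0.2], [0.2, 0.3], [0.1, 0.3], [-0.6, 0.2], [-0.2, 0.8]]
nar L [-0.0593  0.0193]
nar R [-0.0899  0.018 ]
wide L [0.0674 0.0246]
wide R [0.0378 0.0227]
nar fl [-0.0888 -0.0206]
nar fr [-0.0913  0.02  ]
wid nearR [0.0661 0.0264]
wid farL [ 0.0387 -0.0281]
wid farR [0.0365 0.0257]
```

Converted, -0.04 m is -0.1333, 0.483 rad is 0.1537.

```bash
sed -i 's/^PX.*/PX,PY,PT=.5159,-.1402,2.8253/' go.py; echo '[0, 0, -0.1333, 0.0318, 0.085, 0, 0, -0.1333, 0.0796, 0.085, 0, 0, -0.1333, 0.1273, 0.085, 0, 0, -0.1333, 0.1537, 0.085, 0, 0, -0.1333, 0.1537, 0.085]' | python3 -m creep; python3 go.py p -.0745 0 .2 -.3163
```

```text
t: 9.4
eef_pos: [0.4943, 0.2398, 0.1931]
orientation: [3.139, 0.003, -0.317]
wrist_force: [-0.2, 0.5, -0.4]
grip_width: 0.0852
gripper_force: 0.0
target 0.5867 -0.1634
at [0.4943 0.2398 0.1931] yaw -0.317 t 9.4 | dxyz [ 0.2135  0.3543 -0.0067] turn -0.0007
```

Converted, 0.195 m is 0.65, 0.155 m is 0.5167.

```bash
echo '[0.0667, 0.1167, -0.0233, 0, 0.085, 0.1333, 0.25, -0.0233, 0, 0.085, 0.2, 0.3833, -0.0233, 0, 0.085, 0.2667, 0.5167, -0.0233, 0, 0.085, 0.35, 0.65, -0.0233, 0, 0.085]' | python3 -m creep
echo '[0.0833, 0.1333, 0, 0, 0.085, 0.1667, 0.2667, 0, 0, 0.085, 0.2667, 0.4, 0, 0, 0.085, 0.3617, 0.53, 0, 0, 0.085, 0.3617, 0.53, 0, 0, 0.085]' | python3 -m creep
echo '[0, 0, 0, 0, 0.085, 0, 0, 0, 0, 0.085]' | python3 -m creep
python3 go.py p -.0745 0 .033 -.3163
```

```text
t: 9.9
eef_pos: [0.5334, 0.0207, 0.201]
orientation: [3.141, 0.002, -0.315]
wrist_force: [1.3, 0.3, -1.0]
grip_width: 0.0849
gripper_force: 0.0
t: 10.4
eef_pos: [0.588, -0.1676, 0.2006]
orientation: [3.14, 0.002, -0.321]
wrist_force: [-0.1, 1.6, -1.1]
grip_width: 0.0853
gripper_force: 0.0
t: 10.6
eef_pos: [0.5871, -0.1618, 0.2013]
orientation: [-3.141, 0.002, -0.316]
wrist_force: [-0.6, 0.5, -0.3]
grip_width: 0.085
gripper_force: 0.0
target 0.5867 -0.1634
at [ 0.5871 -0.1618  0.2013] yaw -0.3158 t 10.6 | dxyz [0.0005 0.0017 0.1683] turn 0.0005
```

Converted, 0.166 m is 0.5533, 0.145 m is 0.4833.

```bash
echo '[0, 0.0033, 0.1333, 0, 0.085, 0, 0.0033, 0.2667, 0, 0.085, 0, 0.0033, 0.4, 0, 0.085, 0, 0.0033, 0.4833, 0, 0.085, 0, 0.0033, 0.5533, 0, 0.085]' | python3 -m creep
echo '[0, 0, 0, 0, 0.085, 0, 0, 0, 0, 0.085]' | python3 -m creep
python3 go.py p -.0745 0 .033 -.3163
```

```text
t: 11.1
eef_pos: [0.5859, -0.1613, 0.0341]
orientation: [-3.141, 0.003, -0.314]
wrist_force: [0.4, -0.0, 0.0]
grip_width: 0.0846
gripper_force: 0.0
t: 11.3
eef_pos: [0.5874, -0.1624, 0.0367]
orientation: [-3.142, 0.001, -0.315]
wrist_force: [0.2, 0.2, -0.0]
grip_width: 0.0852
gripper_force: 0.0
target 0.5867 -0.1634
at [ 0.5874 -0.1624  0.0367] yaw -0.3152 t 11.3 | dxyz [-0.0003  0.0011  0.0037] turn 0.0011
```

Converted, 0.003 m is 0.01.

```bash
echo '[0, 0, 0.01, 0, 0.06, 0, 0, 0.01, 0, 0.035, 0, 0, 0.01, 0, 0.035, 0, 0, 0.01, 0, 0.035, 0, 0, 0.01, 0, 0.035]' | python3 -m creep 60
echo '[0, 0, 0.01, 0, 0.035, 0, 0, 0.01, 0, 0.035, 0, 0, 0.01, 0, 0.035]' | python3 -m creep
python3 go.py p -.0745 0 .033 -.3163
echo '[0, 0, -0.0667, 0, 0.035, 0, 0, -0.2, 0, 0.035, 0, 0, -0.3333, 0, 0.035, 0, 0, -0.4667, 0, 0.035, 0, 0, -0.55, 0, 0.035]' | python3 -m creep
python3 go.py w .5292 .1493 .2 .168
```

```text
t: 11.8
eef_pos: [0.5884, -0.1641, 0.035]
orientation: [3.142, -0.002, -0.317]
wrist_force: [-0.8, -0.6, 6.0]
grip_width: 0.0431
gripper_force: 62.4
t: 12.1
eef_pos: [0.5886, -0.1642, 0.035]
orientation: [3.141, -0.001, -0.317]
wrist_force: [-9.8, 2.3, 22.6]
grip_width: 0.043
gripper_force: 64.4
target 0.5867 -0.1634
at [ 0.5886 -0.1642  0.035 ] yaw -0.3171 t 12.1 | dxyz [-0.002  -0.0002  0.002 ] turn -0.0008
t: 12.6
eef_pos: [0.5878, -0.1637, 0.1977]
orientation: [-3.142, -0.002, -0.317]
wrist_force: [0.6, -0.8, -3.1]
grip_width: 0.0432
gripper_force: 62.1
target 0.5292 0.1493
at [ 0.5878 -0.1637  0.1977] yaw -0.3173 t 12.6 | dxyz [-0.1533 -0.2791 -0.0025] turn -0.4853
```

Converted, -0.195 m is -0.65, -0.035 m is -0.1167.

```bash
echo '[-0.06, -0.1167, 0, 0, 0.035, -0.1333, -0.25, 0, 0, 0.035, -0.2067, -0.3833, 0, 0, 0.035, -0.2833, -0.5167, 0, 0, 0.035, -0.3567, -0.65, 0, 0, 0.035]' | python3 -m creep
echo '[-0.0733, -0.1333, 0, 0, 0.035, -0.1543, -0.28, 0, 0, 0.035, -0.1543, -0.28, 0, -0.0477, 0.035, -0.1543, -0.28, 0, -0.0955, 0.035, -0.1543, -0.28, 0, -0.1432, 0.035]' | python3 -m creep
echo '[0, 0, 0, -0.0111, 0.035, 0, 0, 0, -0.0111, 0.035]' | python3 -m creep
python3 go.py w .5292 .1493 .022 .168
```

```text
t: 13.1
eef_pos: [0.5448, 0.0566, 0.1936]
orientation: [3.141, 0.003, -0.318]
wrist_force: [1.1, 0.3, -4.2]
grip_width: 0.0437
gripper_force: 62.6
t: 13.6
eef_pos: [0.5274, 0.1498, 0.1935]
orientation: [3.141, 0.004, 0.14]
wrist_force: [-0.1, -0.2, -3.6]
grip_width: 0.0432
gripper_force: 63.2
t: 13.8
eef_pos: [0.5277, 0.1492, 0.1937]
orientation: [-3.141, 0.003, 0.168]
wrist_force: [-0.3, -0.2, -4.7]
grip_width: 0.0434
gripper_force: 63.2
target 0.5292 0.1493
at [0.5277 0.1492 0.1937] yaw 0.1677 t 13.8 | dxyz [2.000e-03 1.000e-04 1.717e-01] turn -0.0003
```

Converted, 0.162 m is 0.54, 0.15 m is 0.5.

```bash
echo '[0, 0, 0.1333, 0, 0.035, 0, 0, 0.2667, 0, 0.035, 0, 0, 0.4, 0, 0.035, 0, 0, 0.5, 0, 0.035, 0, 0, 0.54, 0, 0.035]' | python3 -m creep
echo '[0, 0, 0, 0, 0.035, 0, 0, 0, 0, 0.035, 0, 0, 0.0133, 0, 0.035, 0, 0, 0.02, 0, 0.035, 0, 0, 0.02, 0, 0.035]' | python3 -m creep
```

```text
t: 14.3
eef_pos: [0.5251, 0.1485, 0.0287]
orientation: [3.142, 0.009, 0.167]
wrist_force: [-1.1, 0.5, -3.8]
grip_width: 0.0435
gripper_force: 63.0
t: 14.8
eef_pos: [0.5293, 0.1493, 0.0283]
orientation: [-3.142, -0.001, 0.168]
wrist_force: [-0.1, 0.8, -4.0]
grip_width: 0.0434
gripper_force: 63.1
```

Converted, 0.005 m is 0.0167, 0.003 m is 0.01.

```bash
echo '[0, 0, 0.01, 0, 0.035, 0, 0, 0.0167, 0, 0.035, 0, 0, 0.0167, 0, 0.035]' | python3 -m creep
echo '[0, 0, 0.005, 0, 0.035, 0, 0, 0.005, 0, 0.035]' | python3 -m creep
echo '[0, 0, 0.0033, 0, 0.035, 0, 0, 0.0033, 0, 0.035]' | python3 -m creep
```

```text
t: 15.1
eef_pos: [0.5285, 0.1492, 0.0222]
orientation: [-3.142, 0.001, 0.168]
wrist_force: [1.0, -0.1, -3.2]
grip_width: 0.0436
gripper_force: 63.1
t: 15.3
eef_pos: [0.5289, 0.1492, 0.0221]
orientation: [3.142, 0.001, 0.168]
wrist_force: [-4.3, -1.8, 4.2]
grip_width: 0.0431
gripper_force: 64.0
t: 15.5
eef_pos: [0.5289, 0.1493, 0.0221]
orientation: [3.141, 0.001, 0.168]
wrist_force: [-8.4, -1.6, 10.5]
grip_width: 0.043
gripper_force: 65.2
```

Contact. Release, rise, and go to the wide block at plate (0.0525, 0).

Converted, -0.001 m is -0.0033.

```bash
echo '[0, 0, -0.0033, 0, 0.06, 0, 0, -0.0033, 0, 0.085, 0, 0, -0.0033, 0, 0.085, 0, 0, -0.0033, 0, 0.085]' | python3 -m creep
echo '[0, 0, -0.1, 0, 0.085, 0, 0, -0.2333, 0, 0.085, 0, 0, -0.3667, 0, 0.085, 0, 0, -0.5, 0, 0.085, 0, 0, -0.5833, 0, 0.085]' | python3 -m creep
echo '[0, 0, 0, 0.0477, 0.085, 0, 0, 0, 0.0955, 0.085, 0, 0, 0, 0.1432, 0.085, 0, 0, 0, 0.1542, 0.085, 0, 0, 0, 0.1542, 0.085]' | python3 -m creep
python3 go.py p .0525 0 .2 -.3163
```

```text
t: 15.9
eef_pos: [0.5291, 0.1493, 0.0211]
orientation: [-3.142, -0.0, 0.168]
wrist_force: [-0.4, -0.6, 0.1]
grip_width: 0.085
gripper_force: 0.0
t: 16.4
eef_pos: [0.5302, 0.1495, 0.1999]
orientation: [-3.142, -0.005, 0.168]
wrist_force: [0.8, 0.0, 1.0]
grip_width: 0.0852
gripper_force: 0.0
t: 16.9
eef_pos: [0.5289, 0.1493, 0.1959]
orientation: [3.142, 0.0, -0.316]
wrist_force: [-0.0, -0.2, -0.5]
grip_width: 0.0847
gripper_force: 0.0
target 0.466 -0.1239
at [0.5289 0.1493 0.1959] yaw -0.3163 t 16.9 | dxyz [ 0.0252  0.2791 -0.0041] turn 0.0
```

Converted, 0.215 m is 0.7167, 0.17 m is 0.5667.

```bash
echo '[0.01, 0.1167, 0, 0, 0.085, 0.0233, 0.2667, 0, 0, 0.085, 0.0367, 0.4167, 0, 0, 0.085, 0.05, 0.5667, 0, 0, 0.085, 0.0667, 0.7167, 0, 0, 0.085]' | python3 -m creep
echo '[0.01, 0.1167, 0, 0, 0.085, 0.0173, 0.2133, 0, 0, 0.085, 0.0173, 0.2133, 0, 0, 0.085, 0.0173, 0.2133, 0, 0, 0.085]' | python3 -m creep
echo '[0, 0, 0.1333, 0, 0.085, 0, 0, 0.2667, 0, 0.085, 0, 0, 0.3333, 0, 0.085, 0, 0, 0.3333, 0, 0.085, 0, 0, 0.3333, 0, 0.085]' | python3 -m creep
python3 go.py p .0525 0 .033 -.3163
```

```text
t: 17.4
eef_pos: [0.4803, -0.0627, 0.1961]
orientation: [-3.142, -0.001, -0.315]
wrist_force: [1.0, -0.8, -0.2]
grip_width: 0.085
gripper_force: 0.0
t: 17.8
eef_pos: [0.4659, -0.124, 0.196]
orientation: [-3.141, 0.0, -0.318]
wrist_force: [-0.7, 0.2, -0.1]
grip_width: 0.0852
gripper_force: 0.0
t: 18.3
eef_pos: [0.4665, -0.1229, 0.0964]
orientation: [-3.141, 0.0, -0.315]
wrist_force: [0.2, -0.3, 0.4]
grip_width: 0.0849
gripper_force: 0.0
target 0.466 -0.1239
at [ 0.4665 -0.1229  0.0964] yaw -0.3148 t 18.3 | dxyz [-0.0001  0.0011  0.0634] turn 0.0015
```

Converted, 0.063 m is 0.21, 0.001 m is 0.0033.

```bash
echo '[0, 0.0033, 0.1, 0, 0.085, 0, 0.0033, 0.1833, 0, 0.085, 0, 0.0033, 0.21, 0, 0.085, 0, 0.0033, 0.21, 0, 0.085, 0, 0.0033, 0.21, 0, 0.085]' | python3 -m creep
python3 go.py p .0525 0 .033 -.3163
echo '[0, 0, 0, 0, 0.06, 0, 0, 0, 0, 0.047, 0, 0, 0, 0, 0.047, 0, 0, 0, 0, 0.047, 0, 0, 0, 0, 0.047]' | python3 -m creep 60
echo '[0, 0, 0, 0, 0.047, 0, 0, 0, 0, 0.047]' | python3 -m creep
python3 go.py p .0525 0 .033 -.3163
```

```text
t: 18.8
eef_pos: [0.4672, -0.125, 0.035]
orientation: [3.141, -0.003, -0.316]
wrist_force: [0.6, -0.2, 0.5]
grip_width: 0.085
gripper_force: 0.0
target 0.466 -0.1239
at [ 0.4672 -0.125   0.035 ] yaw -0.3161 t 18.8 | dxyz [-0.0015 -0.0007  0.002 ] turn 0.0002
t: 19.3
eef_pos: [0.467, -0.125, 0.0347]
orientation: [-3.141, -0.003, -0.317]
wrist_force: [-0.0, 1.6, 4.8]
grip_width: 0.055
gripper_force: 65.6
t: 19.5
eef_pos: [0.467, -0.125, 0.0347]
orientation: [-3.141, -0.003, -0.317]
wrist_force: [0.1, 1.6, 6.0]
grip_width: 0.0552
gripper_force: 65.6
target 0.466 -0.1239
at [ 0.467  -0.125   0.0347] yaw -0.3167 t 19.5 | dxyz [-0.0013 -0.0008  0.0017] turn -0.0004
```

The rows are not in the units I measure in: shifts go in shares of 0.3 m and turns go in shares of pi rad. I convert before sending: 0.1225 m is 0.4083, 0.08 m is 0.2667.

```bash
echo '[0, 0, -0.0667, 0, 0.047, 0, 0, -0.1667, 0, 0.047, 0.1167, 0, -0.1667, 0, 0.047, 0.2667, 0, -0.1667, 0, 0.047, 0.4083, 0, -0.1667, 0, 0.047]' | python3 -m creep
echo '[0, 0, 0, 0, 0.047, 0, 0, 0, 0, 0.047, 0, 0, 0, 0, 0.047, 0, 0, 0, 0, 0.047]' | python3 -m creep
python3 go.py p -.0713 0 .0347 -.3163
```

```text
t: 20.0
eef_pos: [0.5825, -0.163, 0.0823]
orientation: [3.141, 0.001, -0.317]
wrist_force: [1.2, -0.1, -4.1]
grip_width: 0.0555
gripper_force: 65.5
t: 20.4
eef_pos: [0.5806, -0.1623, 0.0824]
orientation: [-3.142, 0.002, -0.317]
wrist_force: [0.1, -0.4, -3.2]
grip_width: 0.0552
gripper_force: 65.4
target 0.5837 -0.1624
at [ 0.5806 -0.1623  0.0824] yaw -0.3165 t 20.4 | dxyz [ 0.003  -0.0008  0.0477] turn -0.0002
```

Converted, 0.038 m is 0.1267, 0.02 m is 0.0667.

```bash
echo '[0.01, -0.0027, 0.0667, 0, 0.047, 0.01, -0.0027, 0.1267, 0, 0.047, 0.01, -0.0027, 0.1267, 0, 0.047, 0.01, -0.0027, 0.1267, 0, 0.047, 0.01, -0.0027, 0.1267, 0, 0.047]' | python3 -m creep
python3 go.py p -.0713 0 .0347 -.3163
```

```text
t: 20.9
eef_pos: [0.5858, -0.1632, 0.0465]
orientation: [3.141, -0.002, -0.316]
wrist_force: [0.5, -0.2, -3.7]
grip_width: 0.0551
gripper_force: 65.2
target 0.5837 -0.1624
at [ 0.5858 -0.1632  0.0465] yaw -0.3165 t 20.9 | dxyz [-0.0023 -0.0001  0.0118] turn -0.0002
```

Converted, 0.008 m is 0.0267, 0.005 m is 0.0167.

```bash
echo '[-0.0067, 0, 0.0167, 0, 0.047, -0.0067, 0, 0.0267, 0, 0.047, -0.0067, 0, 0.0267, 0, 0.047, -0.0067, 0, 0.0267, 0, 0.047]' | python3 -m creep
python3 go.py p -.0713 0 .0347 -.3163
```

```text
t: 21.3
eef_pos: [0.5832, -0.1623, 0.037]
orientation: [-3.142, 0.0, -0.316]
wrist_force: [-0.3, 0.2, -5.1]
grip_width: 0.0551
gripper_force: 65.2
target 0.5837 -0.1624
at [ 0.5832 -0.1623  0.037 ] yaw -0.3165 t 21.3 | dxyz [ 0.0004 -0.0001  0.0023] turn -0.0002
```

Converted, 0.002 m is 0.0067, 0.001 m is 0.0033.

```bash
echo '[0, 0, 0.0033, 0, 0.047, 0, 0, 0.0067, 0, 0.047, 0, 0, 0.0067, 0, 0.047]' | python3 -m creep
echo '[0, 0, 0.0033, 0, 0.047, 0, 0, 0.0033, 0, 0.047]' | python3 -m creep
python3 go.py p -.0713 0 .0347 -.3163
```

```text
t: 21.6
eef_pos: [0.5832, -0.1623, 0.0349]
orientation: [-3.142, 0.0, -0.317]
wrist_force: [0.2, 0.8, -4.5]
grip_width: 0.0549
gripper_force: 65.2
t: 21.8
eef_pos: [0.5834, -0.1624, 0.0348]
orientation: [3.142, 0.0, -0.316]
wrist_force: [-2.7, 0.1, 0.9]
grip_width: 0.0551
gripper_force: 65.8
target 0.5837 -0.1624
at [ 0.5834 -0.1624  0.0348] yaw -0.3164 t 21.8 | dxyz [ 0.0002 -0.0001  0.0001] turn -0.0001
```

Converted, -0.001 m is -0.0033.

```bash
echo '[0, 0, -0.0033, 0, 0.07, 0, 0, -0.0033, 0, 0.085, 0, 0, -0.0033, 0, 0.085, 0, 0, -0.0033, 0, 0.085]' | python3 -m creep
echo '[0, 0, -0.1, 0, 0.085, 0, 0, -0.2333, 0, 0.085, 0, 0, -0.3667, 0, 0.085, 0, 0, -0.5, 0, 0.085, 0, 0, -0.55, 0, 0.085]' | python3 -m creep
python3 go.py w .5289 .1493 .2 .168
```

```text
t: 22.2
eef_pos: [0.5837, -0.1625, 0.0355]
orientation: [3.142, -0.001, -0.317]
wrist_force: [-0.1, 0.1, -0.8]
grip_width: 0.0849
gripper_force: 0.0
t: 22.7
eef_pos: [0.5856, -0.1632, 0.2058]
orientation: [3.141, -0.009, -0.316]
wrist_force: [0.8, 0.5, 0.3]
grip_width: 0.0852
gripper_force: 0.0
target 0.5289 0.1493
at [ 0.5856 -0.1632  0.2058] yaw -0.3165 t 22.7 | dxyz [-0.1511 -0.2793  0.0044] turn -0.4845
```

Converted, -0.195 m is -0.65, -0.155 m is -0.5167.

```bash
echo '[-0.06, -0.1167, 0, 0, 0.085, -0.1333, -0.25, 0, 0, 0.085, -0.2067, -0.3833, 0, 0, 0.085, -0.2833, -0.5167, 0, 0, 0.085, -0.3567, -0.65, 0, 0, 0.085]' | python3 -m creep
echo '[-0.0733, -0.1333, 0, 0, 0.085, -0.147, -0.281, 0.0133, 0, 0.085, -0.147, -0.281, 0.0133, -0.0477, 0.085, -0.147, -0.281, 0.0133, -0.0955, 0.085, -0.147, -0.281, 0.0133, -0.1432, 0.085]' | python3 -m creep
echo '[0, 0, 0, -0.011, 0.085, 0, 0, 0, -0.011, 0.085, 0, 0, 0, -0.011, 0.085]' | python3 -m creep
python3 go.py w .5289 .1493 .0221 .168
python3 - <<'E'
from h import *
a=optics.read_camera("top");cv2.imwrite("pics/t4.png",a)
b=optics.read_camera("side")
A=cv2.resize(a[150:264,335:415],None,fx=5,fy=5,interpolation=cv2.INTER_CUBIC)[:, :395]
B=cv2.resize(b[205:275,335:420],None,fx=4.7,fy=4.7,interpolation=cv2.INTER_CUBIC)
o=np.zeros((570,800,3),np.uint8); o[:A.shape[0],:A.shape[1]]=A; o[:B.shape[0],400:400+B.shape[1]]=B[:,:400]
cv2.imwrite("pics/m4.png",o)
E
```

```text
t: 23.2
eef_pos: [0.5412, 0.0578, 0.199]
orientation: [3.141, 0.001, -0.317]
wrist_force: [0.8, -0.0, 0.9]
grip_width: 0.0848
gripper_force: 0.0
t: 23.7
eef_pos: [0.5259, 0.1508, 0.1948]
orientation: [3.141, 0.002, 0.141]
wrist_force: [-0.1, -0.9, 0.2]
grip_width: 0.0852
gripper_force: 0.0
t: 24.0
eef_pos: [0.5263, 0.15, 0.1953]
orientation: [3.142, 0.001, 0.167]
wrist_force: [-0.6, -0.2, 0.3]
grip_width: 0.0854
gripper_force: 0.0
target 0.5289 0.1493
at [0.5263 0.15   0.1953] yaw 0.1671 t 24.0 | dxyz [0.0026 0.0011 0.1732] turn -0.0009
```

View pics/m4.png

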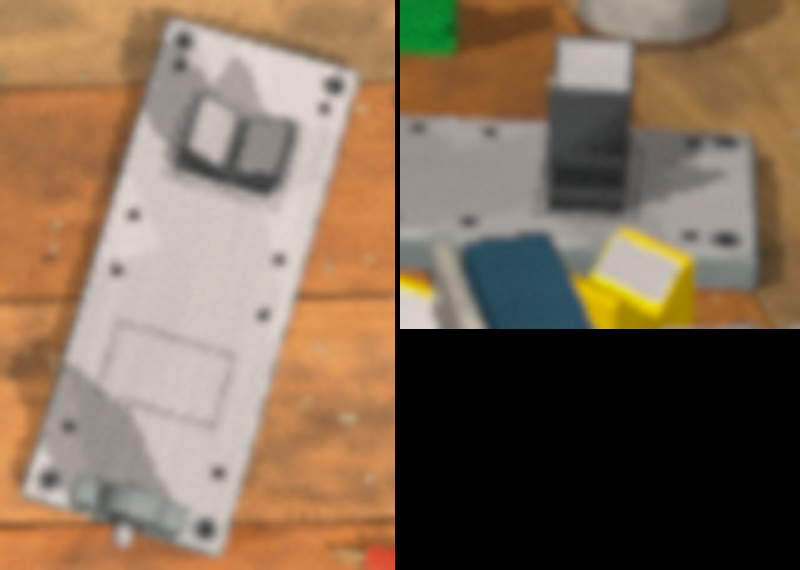

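```bash
cat > m.py <<'E'
from h import *
import go
def inpl(w): c,S=np.cos(go.PT),np.sin(go.PT);d=w[:2]-[go.PX,go.PY];return np.r_[c*d[0]+S*d[1],-S*d[0]+c*d[1]].round(4)
E
python3 - <<'E'
from m import *
for q in [(120,320),(236,352),(214,427),(101,397)]: print("seat",inpl(px2w("top",(q[0]+.5)/5-.5+335,(q[1]+.5)/5-.5+150,.016)))
for q in [(547,207),(626,209)]: print("wide foot",inpl(px2w("side",(q[0]-400+.5)/4.7-.5+335-.295,(q[1]+.5)/4.7-.5+205-.294,.016)))
for q in [(198,93),(298,121)]: print("wide top far",inpl(px2w("top",(q[0]+.5)/5-.5+335,(q[1]+.5)/5-.5+150,.069)))
for q in [(155,187),(287,203)]: pass
E
echo '[0.0067, 0.0033, 0.1333, 0, 0.085, 0.0067, 0.0033, 0.2667, 0, 0.085, 0.0067, 0.0033, 0.3333, 0, 0.085, 0.0067, 0.0033, 0.3333, 0, 0.085, 0.0067, 0.0033, 0.3333, 0, 0.085]' | python3 -m creep
python3 go.py w .5289 .1493 .0221 .168
```

```text
seat [ 0.0338 -0.032 ]
seat [0.032 0.032]
seat [0.074  0.0319]
seat [ 0.0765 -0.0298]
wide foot [-0.0542  0.0244]
wide foot [-0.086   0.0222]
wide top far [-0.0838 -0.0278]
wide top far [-0.0847  0.0259]
t: 24.6
eef_pos: [0.529, 0.1494, 0.0964]
orientation: [-3.142, -0.0, 0.168]
wrist_force: [-0.6, -0.5, 0.8]
grip_width: 0.085
gripper_force: 0.0
target 0.5289 0.1493
at [0.529  0.1494 0.0964] yaw 0.1677 t 24.6 | dxyz [-0.0002  0.0001  0.0743] turn -0.0003
```

The wide block's centre is at plate x ≈ -0.069 to -0.070, in line. The seat next to the stop measures +0.054, as expected. Next I'll fetch the narrow block.

Converted, 0.074 m is 0.2467, 0.065 m is 0.2167.

```bash
echo '[0, 0, 0.1333, 0, 0.085, 0, 0, 0.2167, 0, 0.085, 0, 0, 0.2467, 0, 0.085, 0, 0, 0.2467, 0, 0.085, 0, 0, 0.2467, 0, 0.085]' | python3 -m creep
python3 go.py w .5289 .1493 .0221 .168
echo '[0, 0, 0, 0, 0.06, 0, 0, 0, 0, 0.035, 0, 0, 0, 0, 0.035, 0, 0, 0, 0, 0.035, 0, 0, 0, 0, 0.035]' | python3 -m creep 60
echo '[0, 0, 0, 0, 0.035, 0, 0, 0, 0, 0.035]' | python3 -m creep
python3 go.py w .5289 .1493 .0221 .168
```

```text
t: 25.1
eef_pos: [0.5305, 0.1498, 0.0243]
orientation: [-3.142, -0.004, 0.168]
wrist_force: [0.5, 0.2, 0.9]
grip_width: 0.085
gripper_force: 0.0
target 0.5289 0.1493
at [0.5305 0.1498 0.0243] yaw 0.1679 t 25.1 | dxyz [-0.0017  0.0002  0.0022] turn -0.0001
t: 25.6
eef_pos: [0.5298, 0.1495, 0.0233]
orientation: [3.141, -0.002, 0.168]
wrist_force: [-0.9, -1.5, 4.8]
grip_width: 0.0433
gripper_force: 62.4
t: 25.8
eef_pos: [0.5298, 0.1495, 0.0233]
orientation: [3.141, -0.002, 0.168]
wrist_force: [-0.8, -1.2, 6.3]
grip_width: 0.0432
gripper_force: 62.4
target 0.5289 0.1493
at [0.5298 0.1495 0.0233] yaw 0.168 t 25.8 | dxyz [-0.0009  0.      0.0012] turn -0.0
```

Converted, -0.175 m is -0.5833, -0.15 m is -0.5.

```bash
echo '[0, 0, -0.1, 0, 0.035, 0, 0, -0.2333, 0, 0.035, 0, 0, -0.3667, 0, 0.035, 0, 0, -0.5, 0, 0.035, 0, 0, -0.5833, 0, 0.035]' | python3 -m creep
echo '[0, 0, 0, 0.0477, 0.035, 0, 0, 0, 0.0955, 0.035, 0, 0, 0, 0.1432, 0.035, 0, 0, 0, 0.1542, 0.035, 0, 0, 0, 0.1542, 0.035]' | python3 -m creep
python3 go.py p .051 0 .12 -.3163
```

```text
t: 26.3
eef_pos: [0.5289, 0.1496, 0.1991]
orientation: [-3.141, -0.002, 0.168]
wrist_force: [0.2, -0.7, -3.4]
grip_width: 0.0433
gripper_force: 62.8
t: 26.8
eef_pos: [0.5276, 0.1493, 0.1951]
orientation: [3.14, 0.003, -0.316]
wrist_force: [-0.3, -0.9, -4.1]
grip_width: 0.0437
gripper_force: 62.8
target 0.4674 -0.1243
at [0.5276 0.1493 0.1951] yaw -0.3161 t 26.8 | dxyz [0.0281 0.2787 0.0754] turn 0.0002
```

Converted, 0.215 m is 0.7167, 0.17 m is 0.5667.

```bash
echo '[0.01, 0.1167, 0, 0, 0.035, 0.0233, 0.2667, 0, 0, 0.035, 0.0367, 0.4167, 0, 0, 0.035, 0.05, 0.5667, 0, 0, 0.035, 0.0667, 0.7167, 0, 0, 0.035]' | python3 -m creep
echo '[0.0133, 0.1167, 0, 0, 0.035, 0.027, 0.2123, 0, 0, 0.035, 0.027, 0.2123, 0.1333, 0, 0.035, 0.027, 0.2123, 0.2667, 0, 0.035, 0.027, 0.2123, 0.3667, 0, 0.035]' | python3 -m creep
echo '[0, 0, 0.0667, 0, 0.035, 0, 0, 0.1167, 0, 0.035, 0, 0, 0.1167, 0, 0.035, 0, 0, 0.1167, 0, 0.035]' | python3 -m creep
python3 go.py p .051 0 .0363 -.3163
```

```text
t: 27.3
eef_pos: [0.4795, -0.0623, 0.196]
orientation: [3.142, 0.002, -0.315]
wrist_force: [1.3, -0.3, -4.9]
grip_width: 0.0429
gripper_force: 63.4
t: 27.8
eef_pos: [0.4668, -0.1238, 0.0838]
orientation: [-3.141, 0.004, -0.316]
wrist_force: [-0.6, 0.2, -5.2]
grip_width: 0.0435
gripper_force: 63.5
t: 28.2
eef_pos: [0.4684, -0.124, 0.0517]
orientation: [-3.141, 0.001, -0.316]
wrist_force: [-0.1, 0.1, -2.9]
grip_width: 0.0436
gripper_force: 63.3
target 0.4674 -0.1243
at [ 0.4684 -0.124   0.0517] yaw -0.3158 t 28.2 | dxyz [-0.0008  0.0006  0.0154] turn 0.0005
```

Converted, 0.012 m is 0.04, 0.006 m is 0.02.

```bash
echo '[-0.0033, 0.002, 0.02, 0, 0.035, -0.0033, 0.002, 0.04, 0, 0.035, -0.0033, 0.002, 0.04, 0, 0.035, -0.0033, 0.002, 0.04, 0, 0.035]' | python3 -m creep
python3 go.py p .051 0 .0363 -.3163
```

```text
t: 28.6
eef_pos: [0.4676, -0.1244, 0.0401]
orientation: [-3.142, 0.0, -0.316]
wrist_force: [-0.1, -0.6, -3.7]
grip_width: 0.0433
gripper_force: 63.4
target 0.4674 -0.1243
at [ 0.4676 -0.1244  0.0401] yaw -0.3162 t 28.6 | dxyz [-0.0002 -0.      0.0038] turn 0.0001
```

Converted, 0.003 m is 0.01, 0.002 m is 0.0067.

```bash
echo '[0, 0, 0.0067, 0, 0.035, 0, 0, 0.01, 0, 0.035, 0, 0, 0.01, 0, 0.035]' | python3 -m creep
echo '[0, 0, 0.0033, 0, 0.035, 0, 0, 0.0033, 0, 0.035]' | python3 -m creep
echo '[0, 0, 0.0033, 0, 0.035, 0, 0, 0.0033, 0, 0.035]' | python3 -m creep
python3 go.py p .051 0 .0363 -.3163
```

```text
t: 28.9
eef_pos: [0.4676, -0.1244, 0.037]
orientation: [-3.142, 0.0, -0.316]
wrist_force: [0.0, 0.4, -4.6]
grip_width: 0.0435
gripper_force: 63.4
t: 29.1
eef_pos: [0.4679, -0.1245, 0.0363]
orientation: [-3.142, -0.0, -0.316]
wrist_force: [-0.7, -0.0, -2.0]
grip_width: 0.0432
gripper_force: 63.6
t: 29.3
eef_pos: [0.4679, -0.1245, 0.0363]
orientation: [3.142, 0.0, -0.316]
wrist_force: [-5.0, 0.9, 5.1]
grip_width: 0.0432
gripper_force: 64.7
target 0.4674 -0.1243
at [ 0.4679 -0.1245  0.0363] yaw -0.3163 t 29.3 | dxyz [-0.0005 -0.     -0.    ] turn 0.0
```

Converted, -0.001 m is -0.0033.

```bash
echo '[0, 0, -0.0033, 0, 0.06, 0, 0, -0.0033, 0, 0.085, 0, 0, -0.0033, 0, 0.085, 0, 0, -0.0033, 0, 0.085]' | python3 -m creep
echo '[0, 0, -0.1, 0, 0.085, 0, 0, -0.2333, 0, 0.085, 0, 0, -0.3667, 0, 0.085, 0, 0, -0.5, 0, 0.085, 0, 0, -0.55, 0, 0.085]' | python3 -m creep
python3 - <<'E'
from h import *
a=optics.read_camera("top")
cv2.imwrite("pics/t5.png",cv2.resize(a[155:260,205:295],None,fx=5.5,fy=5.5,interpolation=cv2.INTER_CUBIC))
E
python3 go.py w .4956 .2403 .2 .166
```

```text
t: 29.7
eef_pos: [0.4679, -0.1245, 0.0362]
orientation: [-3.142, -0.0, -0.316]
wrist_force: [0.5, -0.2, -0.3]
grip_width: 0.0849
gripper_force: 0.0
t: 30.2
eef_pos: [0.4698, -0.1252, 0.2061]
orientation: [3.141, -0.008, -0.316]
wrist_force: [0.9, -0.1, -0.3]
grip_width: 0.0847
gripper_force: 0.0
target 0.4956 0.2403
at [ 0.4702 -0.1254  0.2069] yaw -0.3163 t 30.25 | dxyz [-0.0896 -0.3555  0.0059] turn -0.4823
```

View pics/t5.png

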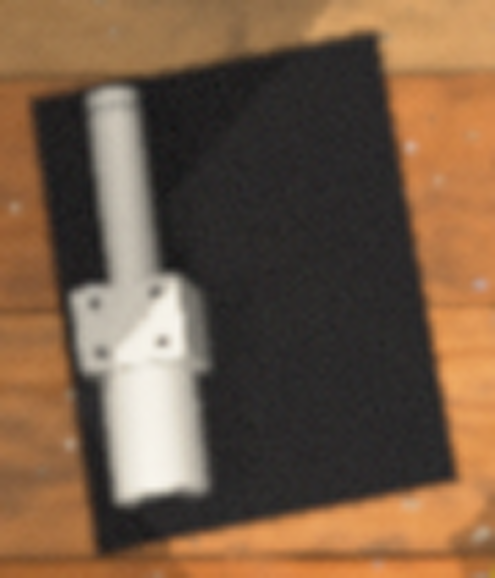

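Converted, -0.206 m is -0.6867, -0.165 m is -0.55.

```bash
python3 - <<'E'
from h import *
f=lambda q:((q[0]+.5)/5.5-.5+205,(q[1]+.5)/5.5-.5+155)
T=np.array([.4956,.2403]);yaw=.166;e=np.array([np.cos(yaw),np.sin(yaw)]);n=np.array([np.sin(yaw),-np.cos(yaw)])
for nm,q,z in [("holes",(128.75,322),.053),("corners",(129,324.7),.053),("tip",(110,86),.036),("thick end",(163,500),.028)]:
    w=px2w("top",*f(q),z)[:2]-T; print(nm,(w@e).round(4),(w@n).round(4))
E
echo '[-0.0333, -0.1167, 0.02, 0, 0.085, -0.0667, -0.2667, 0.02, 0, 0.085, -0.1, -0.4067, 0.02, 0, 0.085, -0.14, -0.55, 0.02, 0, 0.085, -0.1733, -0.6867, 0.02, 0, 0.085]' | python3 -m creep
echo '[-0.0333, -0.1433, 0, 0, 0.085, -0.0667, -0.2833, 0, 0, 0.085, -0.1, -0.4233, 0, 0, 0.085, -0.1253, -0.4983, 0, 0, 0.085, -0.1253, -0.4983, 0, -0.0318, 0.085]' | python3 -m creep
echo '[0, 0, 0, -0.0414, 0.085, 0, 0, 0, -0.0828, 0.085, 0, 0, 0, -0.121, 0.085, 0, 0, 0, -0.121, 0.085, 0, 0, 0, -0.121, 0.085]' | python3 -m creep
python3 go.py w .4956 .2403 .0075 .166
```

```text
holes -0.0013 -0.0015
corners -0.0026 -0.0016
tip 0.1202 0.0003
thick end -0.0842 -0.0025
t: 30.75
eef_pos: [0.4811, 0.0893, 0.1928]
orientation: [3.141, 0.003, -0.316]
wrist_force: [0.6, 0.1, -0.1]
grip_width: 0.0852
gripper_force: 0.0
t: 31.25
eef_pos: [0.4918, 0.2438, 0.1924]
orientation: [3.14, 0.003, -0.21]
wrist_force: [-0.5, -0.4, -0.6]
grip_width: 0.085
gripper_force: 0.0
t: 31.75
eef_pos: [0.4924, 0.241, 0.1934]
orientation: [3.141, 0.002, 0.161]
wrist_force: [0.0, -0.4, 0.5]
grip_width: 0.0849
gripper_force: 0.0
target 0.4956 0.2403
at [0.4924 0.241  0.1934] yaw 0.1612 t 31.75 | dxyz [0.0035 0.0011 0.1858] turn -0.0048
```

Converted, 0.14 m is 0.4667, 0.08 m is 0.2667, -0.004 rad is -0.0013.

```bash
echo '[0.0067, 0.0033, 0.1333, -0.0013, 0.085, 0.0067, 0.0033, 0.2667, -0.0013, 0.085, 0.0067, 0.0033, 0.4, -0.0013, 0.085, 0.0067, 0.0033, 0.4667, -0.0013, 0.085, 0.0067, 0.0033, 0.4667, -0.0013, 0.085]' | python3 -m creep
echo '[0, 0, 0.0833, 0, 0.085, 0, 0, 0.1433, 0, 0.085, 0, 0, 0.1433, 0, 0.085, 0, 0, 0.1433, 0, 0.085, 0, 0, 0.1433, 0, 0.085]' | python3 -m creep
python3 go.py w .4956 .2403 .0075 .166
```

```text
t: 32.25
eef_pos: [0.4918, 0.2393, 0.0503]
orientation: [3.14, 0.009, 0.166]
wrist_force: [-0.8, -0.7, 0.4]
grip_width: 0.0846
gripper_force: 0.0
t: 32.75
eef_pos: [0.4967, 0.2412, 0.0141]
orientation: [-3.141, -0.003, 0.167]
wrist_force: [0.5, 0.2, 0.2]
grip_width: 0.085
gripper_force: 0.0
target 0.4956 0.2403
at [0.4967 0.2412 0.0141] yaw 0.1673 t 32.75 | dxyz [-0.0012  0.0007  0.0066] turn 0.0013
```

Converted, 0.006 m is 0.02, 0.003 m is 0.01.

```bash
echo '[-0.005, 0.0017, 0.01, 0, 0.085, -0.005, 0.0017, 0.02, 0, 0.085, -0.005, 0.0017, 0.02, 0, 0.085]' | python3 -m creep
echo '[0, 0, 0, 0, 0.06, 0, 0, 0, 0, 0.04, 0, 0, 0, 0, 0.04, 0, 0, 0, 0, 0.04, 0, 0, 0, 0, 0.04]' | python3 -m creep 60
echo '[0, 0, 0, 0, 0.04, 0, 0, 0, 0, 0.04]' | python3 -m creep
python3 go.py w .4956 .2403 .0075 .166
```

```text
t: 33.05
eef_pos: [0.4936, 0.2398, 0.0059]
orientation: [3.142, 0.0, 0.168]
wrist_force: [0.4, 0.3, 0.4]
grip_width: 0.085
gripper_force: 0.0
t: 33.55
eef_pos: [0.4941, 0.2401, 0.0063]
orientation: [-3.141, -0.001, 0.168]
wrist_force: [0.3, 1.2, 1.5]
grip_width: 0.0494
gripper_force: 64.4
t: 33.75
eef_pos: [0.494, 0.2401, 0.0063]
orientation: [-3.141, -0.001, 0.168]
wrist_force: [-0.2, 1.1, 2.0]
grip_width: 0.0496
gripper_force: 64.4
target 0.4956 0.2403
at [0.494  0.2401 0.0063] yaw 0.1676 t 33.75 | dxyz [ 0.0016  0.0001 -0.0012] turn 0.0016
```

Converted, -0.195 m is -0.65, -0.03 m is -0.1.

```bash
echo '[0, 0, -0.1, 0, 0.04, 0, 0, -0.2333, 0, 0.04, 0, 0, -0.3667, 0, 0.04, 0, 0, -0.5, 0, 0.04, 0, 0, -0.65, 0, 0.04]' | python3 -m creep
for i in 1 2 3; do echo '[0, 0, 0, -0.0477, 0.04, 0, 0, 0, -0.0955, 0.04, 0, 0, 0, -0.1432, 0.04, 0, 0, 0, -0.191, 0.04, 0, 0, 0, -0.2387, 0.04]' | python3 -m creep | grep -E "orient|force"; done
echo '[0, 0, 0, -0.0477, 0.04, 0, 0, 0, -0.0955, 0.04, 0, 0, 0, -0.1296, 0.04, 0, 0, 0, -0.1296, 0.04, 0, 0, 0, -0.1296, 0.04]' | python3 -m creep
python3 go.py p -.0185 0 .2 2.8253
```

```text
t: 34.25
eef_pos: [0.4914, 0.2387, 0.1987]
orientation: [3.14, 0.007, 0.168]
wrist_force: [1.5, 0.7, -7.4]
grip_width: 0.0493
gripper_force: 65.7
orientation: [-3.139, 0.005, 0.924]
wrist_force: [-0.7, -0.0, -6.7]
gripper_force: 66.1
orientation: [-3.136, 0.002, 1.674]
wrist_force: [0.8, -0.4, -7.0]
gripper_force: 66.0
orientation: [-3.136, -0.002, 2.424]
wrist_force: [-0.1, 0.1, -7.8]
gripper_force: 66.0
t: 36.25
eef_pos: [0.4927, 0.2393, 0.1989]
orientation: [-3.139, -0.003, 2.823]
wrist_force: [0.6, 0.1, -6.8]
grip_width: 0.0491
gripper_force: 65.9
target 0.5335 -0.146
at [0.4927 0.2393 0.1989] yaw 2.8227 t 36.25 | dxyz [-0.1596 -0.3531 -0.0006] turn -0.0026
```

Converted, -0.202 m is -0.6733, -0.16 m is -0.5333.

```bash
echo '[-0.0533, -0.1167, 0, 0, 0.04, -0.1133, -0.25, 0, 0, 0.04, -0.1767, -0.39, 0, 0, 0.04, -0.24, -0.5333, 0, 0, 0.04, -0.3033, -0.6733, 0, 0, 0.04]' | python3 -m creep
echo '[-0.0633, -0.14, 0, 0, 0.04, -0.1267, -0.28, 0, 0, 0.04, -0.1833, -0.4067, 0, 0, 0.04, -0.2287, -0.5033, 0, -0.0008, 0.04, -0.2287, -0.5033, 0, -0.0008, 0.04]' | python3 -m creep
echo '[0, 0, 0.1, 0, 0.04, 0, 0, 0.2, 0, 0.04, 0, 0, 0.3, 0, 0.04, 0, 0, 0.3333, 0, 0.04, 0, 0, 0.3333, 0, 0.04]' | python3 -m creep
echo '[0, 0, 0, 0, 0.04, 0, 0, 0, 0, 0.04]' | python3 -m creep
python3 go.py p -.0185 0 .0553 2.8253
```

```text
t: 36.75
eef_pos: [0.5167, 0.0178, 0.2004]
orientation: [-3.141, -0.001, 2.823]
wrist_force: [0.7, 1.0, -6.4]
grip_width: 0.0494
gripper_force: 66.4
t: 37.25
eef_pos: [0.5353, -0.1491, 0.2004]
orientation: [-3.14, -0.001, 2.821]
wrist_force: [1.0, 0.6, -6.9]
grip_width: 0.0494
gripper_force: 67.0
t: 37.75
eef_pos: [0.5337, -0.1441, 0.0986]
orientation: [3.141, -0.006, 2.827]
wrist_force: [0.6, 0.5, -6.6]
grip_width: 0.0493
gripper_force: 66.6
t: 37.95
eef_pos: [0.5372, -0.1457, 0.1035]
orientation: [-3.141, 0.004, 2.828]
wrist_force: [-0.7, -0.1, -6.6]
grip_width: 0.049
gripper_force: 66.7
target 0.5335 -0.146
at [ 0.5372 -0.1457  0.1035] yaw 2.8275 t 37.95 | dxyz [ 0.0037 -0.0014  0.0482] turn 0.0022
```

Converted, 0.025 m is 0.0833, 0.015 m is 0.05, 0.002 rad is 0.0006.

```bash
echo '[0.01, -0.0033, 0, 0.0006, 0.04, 0.01, -0.0033, 0.05, 0.0006, 0.04, 0.01, -0.0033, 0.0833, 0.0006, 0.04, 0.01, -0.0033, 0.0833, 0.0006, 0.04, 0.01, -0.0033, 0.0833, 0.0006, 0.04]' | python3 -m creep
python3 go.py p -.0185 0 .0553 2.8253
```

```text
t: 38.45
eef_pos: [0.5317, -0.145, 0.0749]
orientation: [3.141, -0.002, 2.825]
wrist_force: [0.8, -0.2, -6.4]
grip_width: 0.0495
gripper_force: 66.8
target 0.5335 -0.146
at [ 0.5317 -0.145   0.0749] yaw 2.8255 t 38.45 | dxyz [-0.002  -0.0003  0.0196] turn 0.0002
```

Converted, 0.012 m is 0.04, 0.008 m is 0.0267.

```bash
echo '[-0.005, -0.001, 0.0133, 0, 0.04, -0.005, -0.001, 0.0267, 0, 0.04, -0.005, -0.001, 0.04, 0, 0.04, -0.005, -0.001, 0.04, 0, 0.04]' | python3 -m creep
python3 go.py p -.0185 0 .0553 2.8253
python3 - <<'E'
from h import *
b=optics.read_camera("side");cv2.imwrite("pics/s6.png",cv2.resize(b[165:270,255:420],None,fx=4.8,fy=4.8,interpolation=cv2.INTER_CUBIC))
E
```

```text
t: 38.85
eef_pos: [0.5332, -0.1458, 0.0632]
orientation: [3.142, -0.002, 2.826]
wrist_force: [-1.0, 0.2, -7.4]
grip_width: 0.0493
gripper_force: 66.9
target 0.5335 -0.146
at [ 0.5332 -0.1458  0.0632] yaw 2.8256 t 38.85 | dxyz [-0.0003 -0.      0.0079] turn 0.0003
```

View pics/s6.png

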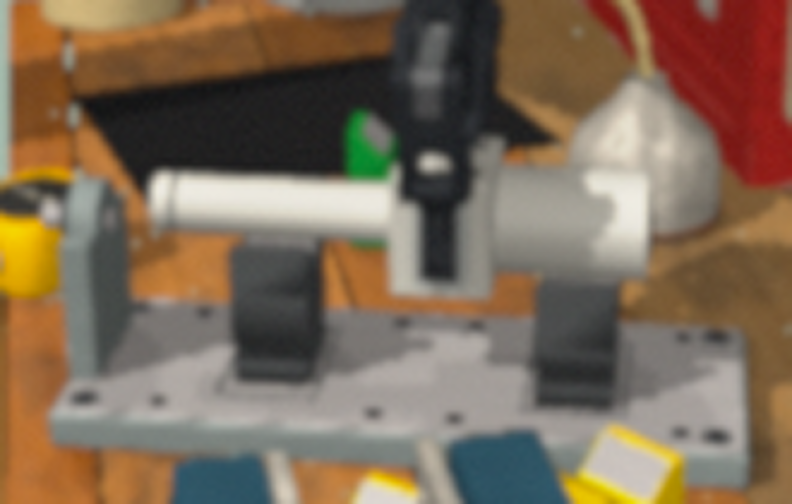

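The trunnion hovers over both V-blocks. Its thin end is towards the stop, the thick journal spans columns 495–650 and the wide block 538–615, so it is near enough midway. I'll lower it now.

Converted, 0.006 m is 0.02, 0.005 m is 0.0167.

```bash
echo '[0, 0, 0.01, 0, 0.04, 0, 0, 0.0167, 0, 0.04, 0, 0, 0.02, 0, 0.04, 0, 0, 0.02, 0, 0.04]' | python3 -m creep
echo '[0, 0, 0.0033, 0, 0.04, 0, 0, 0.0033, 0, 0.04]' | python3 -m creep
echo '[0, 0, 0.0033, 0, 0.04, 0, 0, 0.0033, 0, 0.04]' | python3 -m creep
python3 go.py p -.0185 0 .0553 2.8253
```

```text
t: 39.3
eef_pos: [0.5336, -0.146, 0.0578]
orientation: [3.142, -0.0, 2.826]
wrist_force: [-0.2, 0.6, -7.6]
grip_width: 0.0495
gripper_force: 66.9
t: 39.5
eef_pos: [0.5337, -0.146, 0.0571]
orientation: [-3.142, -0.0, 2.826]
wrist_force: [0.6, -0.1, -8.3]
grip_width: 0.0499
gripper_force: 66.9
t: 39.7
eef_pos: [0.5337, -0.146, 0.056]
orientation: [-3.142, -0.0, 2.826]
wrist_force: [-0.3, -0.8, -6.4]
grip_width: 0.0493
gripper_force: 66.9
target 0.5335 -0.146
at [ 0.5337 -0.146   0.056 ] yaw 2.8256 t 39.7 | dxyz [ 0.0002 -0.      0.0007] turn 0.0003
```

Converted, 0.001 m is 0.0033.

```bash
echo '[0, 0, 0.0033, 0, 0.04, 0, 0, 0.0033, 0, 0.04]' | python3 -m creep
echo '[0, 0, 0.0017, 0, 0.04, 0, 0, 0.0017, 0, 0.04]' | python3 -m creep
python3 go.py p -.0185 0 .0553 2.8253
```

```text
t: 39.9
eef_pos: [0.5339, -0.1461, 0.0555]
orientation: [-3.141, 0.0, 2.826]
wrist_force: [-0.2, 0.1, -4.1]
grip_width: 0.0494
gripper_force: 67.3
t: 40.1
eef_pos: [0.534, -0.1462, 0.0555]
orientation: [-3.141, 0.0, 2.826]
wrist_force: [-3.9, 1.6, 1.1]
grip_width: 0.0499
gripper_force: 67.7
target 0.5335 -0.146
at [ 0.534  -0.1462  0.0555] yaw 2.8258 t 40.1 | dxyz [0.0005 0.0001 0.0002] turn 0.0005
```

Converted, -0.22 m is -0.7333, -0.175 m is -0.5833.

```bash
echo '[0, 0, 0, 0, 0.055, 0, 0, 0, 0, 0.065, 0, 0, 0, 0, 0.085, 0, 0, 0, 0, 0.085, 0, 0, 0, 0, 0.085]' | python3 -m creep
echo '[0, 0, -0.0667, 0, 0.085, 0, 0, -0.2, 0, 0.085, 0, 0, -0.3333, 0, 0.085, 0, 0, -0.4667, 0, 0.085, 0, 0, -0.5333, 0, 0.085]' | python3 -m creep
echo '[-0.0333, -0.1333, 0, 0, 0.085, -0.0667, -0.2833, 0, 0, 0.085, -0.1, -0.4333, 0, 0, 0.085, -0.1333, -0.5833, 0, 0, 0.085, -0.1667, -0.7333, 0, 0, 0.085]' | python3 -m creep
echo '[-0.0333, -0.1333, 0, 0, 0.085, -0.0667, -0.2833, 0, 0, 0.085, -0.0667, -0.2833, 0, 0, 0.085]' | python3 -m creep
python3 - <<'E'
from h import *
a=optics.read_camera("top");b=optics.read_camera("side")
A=cv2.resize(a[150:264,338:410],None,fx=5,fy=5,interpolation=cv2.INTER_CUBIC)
B=cv2.resize(b[180:270,255:420],None,fx=2.6,fy=2.6,interpolation=cv2.INTER_CUBIC)
C=cv2.resize(a[130:280,200:420],None,fx=1.9,fy=1.9,interpolation=cv2.INTER_CUBIC)
o=np.zeros((590,800,3),np.uint8); o[:570,:360]=A; o[:B.shape[0],364:364+B.shape[1]]=B; o[260:260+C.shape[0],364:364+C.shape[1]]=C
cv2.imwrite("pics/m7.png",o)
E
```

```text
t: 40.6
eef_pos: [0.534, -0.1461, 0.0548]
orientation: [3.142, 0.001, 2.826]
wrist_force: [-1.2, 0.5, -0.4]
grip_width: 0.085
gripper_force: 0.0
t: 41.1
eef_pos: [0.5354, -0.1466, 0.2194]
orientation: [-3.141, 0.007, 2.826]
wrist_force: [0.5, 0.0, -0.2]
grip_width: 0.0847
gripper_force: 0.0
t: 41.6
eef_pos: [0.5125, -0.3724, 0.2146]
orientation: [3.142, 0.0, 2.826]
wrist_force: [1.4, 1.2, -0.6]
grip_width: 0.085
gripper_force: 0.0
t: 41.9
eef_pos: [0.504, -0.4625, 0.2139]
orientation: [-3.14, -0.0, 2.821]
wrist_force: [0.0, 0.2, 0.1]
grip_width: 0.085
gripper_force: 0.0
```

View pics/m7.png

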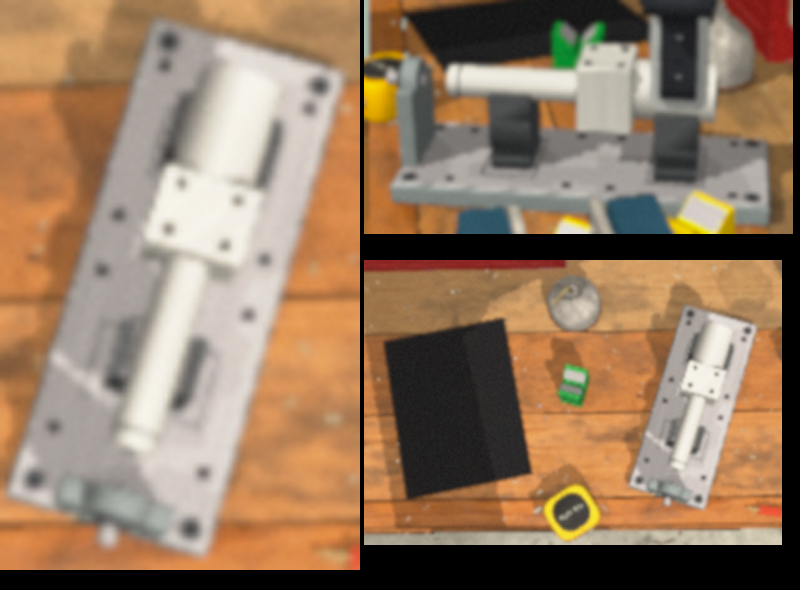

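```bash
python3 - <<'E'
from m import *
g=lambda q:((q[0]+.5)/5-.5+338,(q[1]+.5)/5-.5+150)
for q,z in [((203.5,215),.102),((134,448),.077),((245,62),.099)]: print(inpl(px2w("top",*g(q),z)))
o=bot.get_obs(); print(o["wrist_force"],o["t"])
E
```

```text
[-0.0169 -0.0009]
[ 0.1016 -0.    ]
[-0.0999 -0.0027]
[ 0.55162943  0.21147177 -0.36206363] 42.0
```

The body is at plate x ≈ -17 to -18 mm, in line and level. The tape measure and oil can have not moved, and the robot touches nothing.

```bash
python3 -c "
from cell import hand_in
print(hand_in())"
```

```text
the job is handed in; nothing more can be done
None
```

I handed the job in at about 42 s: the V-blocks are swapped onto their seats and the trunnion lies level in them, thin end facing the stop screw, body within about 1 mm of the -18 mm position, with the tape measure and oil can where they were.

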